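# Fit the backing plate in the latched bench press

## Task

Slide the thumb latch on the front ledge of the grey bench press sideways so that its sprung cover pops fully open. Thread the loose steel backing plate, rib up, over the two upright pins in the chamber until it lies flat on the chamber floor, then push the cover shut until the latch snaps home over it. Leave the masking tape ring and the small carton where they are.

Things in the scene. Friction and masses are not known exactly. Their poses are not given: they have to be found in the camera images.
- press: Grey painted bench press, fixed to the bench; 180 mm deep (own x) by 184 mm wide (own y), its walls 58 mm high. Origin: centre of its underside on the bench; x points from its front (towards the robot) to its hinge side at the back, y to its left, z up. A ledge 45 mm high and 53 mm deep runs along the front (own x -90 to -38 mm) and carries the thumb latch. Behind it is the chamber, own x -26 to +76 mm and y -80 to +80 mm, floor 15 mm above the bench, shut by the cover.
- press_seat (a point): Point on the chamber floor midway between the two pins, where the plate's origin ends when it is seated; own (25, 0, 15) mm of the press. The point's axes are those of the press.
- press_pin_left (a point): Tip of the left pin, own (25, +55, 41) mm of the press: upright steel pin 9 mm in diameter, 26 mm tall above the chamber floor, the top 8 mm tapered to 3 mm.
- press_pin_right (a point): Tip of the right pin, own (25, -55, 41) mm of the press, like the left pin.
- cover_hinge (a point): Middle of the cover's hinge axis, own (83, 0, 62) mm of the press; the axis runs along the press's y. Fully open, the cover stands over the back wall: its edge reaches 180 mm and its tab 200 mm above the bench. To shut it, pull its outer (rear) face forward near the free edge, then press down on it behind the latch tongue.
- cover_edge (a point): Middle of the cover's front edge on its outer face, moves with the cover; 113 mm from the hinge axis. The cover is a plain light aluminium panel 184 mm wide, reaching 119 mm forward of the hinge, 7 mm thick, its outer face 3 mm outside the hinge axis (top 65 mm above the bench when shut). A steel tab 14 mm wide sticks out 18 mm in front of its edge, from the middle to 14 mm right of it, and is what the latch holds down.
- cover (a joint): Cover angle in rad: 0 shut (rests at 0.01 when latched), 1.75 fully open, leaning 10 degrees back past upright. A spring drives it open from any angle and holds it there. Near the front edge 1 to 2 N swings it shut; below 0.14 rad its tab must push the sloped latch tongue aside (about 6 N); press fully down to 0 and the latch snaps home.
- latch_fin (a point): Middle of the top of the latch's upright fin, moves with the latch. At rest at own (-73, +35, 77.5) mm of the press. Fin: 20 mm (own x) by 10 mm (own y) and 27 mm tall, on a slide plate 5 mm thick whose top is 50.5 mm above the bench. Right of the fin the slide plate is clear for a fingertip. Behind the slide, at the press's y of about -10 to +18 mm, x -56 to -44 mm, stands the tongue with sloped top, 80 mm high above the bench, hooked over the cover's tab.
- latch (a joint): Latch travel in m: 0 home, grows towards the press's own +y (its left), stop at 0.014. The cover is freed at 0.007 to 0.010 and rises at once. A spring (1.5 N at home, 3 N at the stop) returns it when let go.
- plate: Loose flat steel plate 60 mm (own x) by 140 mm (own y) by 6 mm, about 0.13 to 0.25 kg, with two through holes 15 mm in diameter at own y +55 and -55 mm, and a gripping rib in the middle of its top: 44 mm along own x, 16 mm thick along own y, 28 mm tall. Origin: centre of its underside; z up through the rib. Either way round fits. Lies rib up on the bench beside the press.
- plate_rib (a point): Middle of the top of the plate's rib, 34 mm above its underside.
- masking_tape: Ring of masking tape lying on the bench, 98 mm wide, 25 mm high; bystander, leave it.
- carton: Small cardboard carton 110 x 77 x 40 mm behind the work; bystander, leave it.
Things that resemble listed ones, but are neither listed nor needed, are in the scene too. Of the things that look like the plate, the middle-sized one is meant.

How it is judged:
On the way, in this order (a step that is already met when the one before it is completed fails the run):
1. the cover is released and springs open (value of joint cover above 1.5 rad), for 0.2 s.
2. the plate lies flat on the chamber floor, over both pins (horizontal distance between plate and press_seat below 0.007 m and z of plate in the frame of press_seat below 0.003 m and angle between plate's own z axis and vertical below 0.05 rad and angle between the y axis of plate and the y axis of press, either way round below 0.12 rad), for 0.2 s.
At the end, for the whole second after the job is handed in: The cover is shut (under 0.03 rad) with the latch back home (within 3 mm), and the plate lies at rest, rib up, flat on the chamber floor (within 3 mm and 0.05 rad) over both pins (origin within 7 mm of the seat, within 0.12 rad of the press's direction) (all of step 2 and value of joint cover below 0.03 rad and value of joint latch below 0.003 m and linear speed of plate below 0.02 m/s); the robot touches nothing.
It fails at once if the masking tape is displaced by more than 40 mm (distance of masking_tape from where it was at the start of the episode above 0.04 m).
It fails at once if the small carton is displaced by more than 40 mm (distance of carton from where it was at the start of the episode above 0.04 m).
It also fails if it takes over 72 s, if anything falls off the work surface, if the arm or the gripper's body presses on something with over 40 N, if the wrist force passes 120 N, or if a joint passes its speed limit or range.

## Robot

A 6-joint arm with a two-finger parallel gripper is mounted at the origin on a cart in front of the work surface, level with it; the furniture and walls round the work are solid. World frame = base frame: x ahead of the robot, y to its left, z up, the work surface at z = 0. Lengths are in m, angles in rad, forces in N, time in s.
With the tool pointing down it reaches from about 0.375 to 0.825 m from the base axis. Payload 5.5 kg.
Tool frame: the origin (TCP) lies at the very end of the fingers, on their centre line; the grasp point (between the pads) lies 19 mm behind it (grip_depth is the distance from the TCP to the grasp point, in m); z points along the fingers, y is the direction in which the jaws open and shut (so a half turn about z gives the same grasp; the last joint's range is limited). The gripper opens to 85 mm and grips with 20 to 120 N. Pads are 22 mm wide; open, the fingers measure 114 mm over their backs; the gripper's body (76 mm by 85 mm) begins 54 mm behind the grasp point. The pads swing forward as they close: fully open they stand 13 mm farther back than shut.
Start: joints at [1.334, 0.314, -0.047, 1.21, 0, 1.571], TCP at [0.141, 0.583, 0.231] pointing down, gripper open.
Joint ranges: [-2.67, 2.67], [-0.69, 1.73], [-1.03, 1.25], [-2.08, 2.16], [-1.42, 1.45], [-3.14, 3.14]. Speed limits (rad/s): [2.39, 2.39, 3.01, 3.14, 3.14, 3.14].

## Interface

Orientations are given as a rotation vector (axis times angle).
In Python, from rig import get_state, camera, hand_in, grip_depth gives the robot as it stands.
- The arm moves only by the tool jog_arm, never from a script. Its argument "steps" is a list of rows, each an object of numbers: "x", "y", "z": the shift along the tool's x, y, z in m; "yaw": the turn about the tool's z in rad; "hand": the closure in counts, from 0 (fully open) to 255 (shut). In form: [{"x": .., "y": .., "z": .., "yaw": .., "hand": ..}, ...]. A call has 1 to 5 rows; each row shifts and turns the commanded pose from where the row before left it, along the tool's axes as they then stand; what a row does not reach is not made up. A row lasts 1/10 s, in which the tool goes at most 50 mm and 8.59 degrees, less where a joint would pass 70% of its speed; a pose out of reach is approached as far as the arm can. A call is refused whole if a number of a shift passes 0.05 or a number of a turn 0.15, either way. A call with a gripper value outside its range is refused whole. The fingers move at their own pace and stop on an object; "grip_force" is the grip in N (left out, the last holds). Time passes only in rows, so rows that do not move let the fingers close. It gives the time, the measured TCP pose, the force and the opening at its end, in the units of the state.
- get_state(): the state, without advancing time (a new reading comes with each control period).
- camera(name): name is "side" or "top"; returns a dict with "image" (420x560x3 uint8, blue, green, red), "vertical_fov" (degrees; the focal length in pixels is half the picture's height over the tangent of half this angle, whatever the lens; pixels are square), "cx", "cy" (the principal point, pixels), "R" (3x3) and "t" (3): a world point X has camera coordinates R X + t. Camera axes: x right, y down, z forward; pixel columns grow to the right and rows downward; lengths in m; the calibration is good to about 2 mm. A picture is of the moment at which its call begins. There is no depth.
- hand_in(): hands the job in, once; it reports no verdict.
The state is a dict: "time": time; "joints": joint angles; "joint_velocities": joint speeds; "tau": joint torques, N m; "tcp_pos": TCP position; "ee_rot": TCP orientation; "contact_force": force on the tool from outside, world axes, zero at the start; "ft_torque": the same for the moment, N m; "width": finger opening in m.
Only numpy, scipy, OpenCV 4.12 (cv2) and the standard library are available. Lean on these libraries where they do the work, as an engineer would, in place of code of your own. Each camera call takes 0.05 s, during which the arm holds its last target.

## Working session

There is one attempt and no reset: what is moved stays moved. The work goes in short steps, Python scripts to look and compute and a tool call to move; the robot and the scene stay as the last step left them, time stands still between calls to the robot, and variables do not carry over. Pictures are saved under pics/ and viewed, and the job is handed in when it is done.

Besides the shell and the picture viewer there is one more tool, called after "Call:" as name(argument=value, ...) on one line, values as JSON. jog_arm: Moves the arm, as the interface text tells. Its arguments: {"type":"object","properties":{"steps":{"type":"array","items":{"type":"object","properties":{"x":{"type":"number"},"y":{"type":"number"},"z":{"type":"number"},"yaw":{"type":"number"},"hand":{"type":"number"}}}},"grip_force":{"type":"number"}},"required":["steps"]}

```bash
ls; mkdir -p pics; python3 - <<'E'
from rig import get_state,camera,grip_depth
import cv2
print(get_state(),grip_depth)
for n in("side","top"):
    c=camera(n);cv2.imwrite(f"pics/{n}0.png",c["image"]);print(n,c["vertical_fov"],c["cx"],c["cy"],c["R"],c["t"])
E
```

```text
pics
{'time': 0.0, 'joints': array([ 1.33404257e+00,  3.14239568e-01, -4.80424862e-02,  1.21019025e+00,
       -6.16494164e-06,  1.57078943e+00]), 'joint_velocities': array([ 1.87305062e-03,  1.05776784e-03,  1.51898328e-03,  7.79968491e-04,
       -4.72656794e-06, -6.54883212e-04]), 'tau': array([ 5.51344510e-04, -5.39587462e+01,  3.39752269e+01,  1.92312046e-02,
        1.99144770e-04,  1.00433720e-06]), 'tcp_pos': array([0.14060056, 0.58272206, 0.23044248]), 'ee_rot': array([-3.70990429e-01, -3.11941637e+00,  2.61518077e-03]), 'contact_force': array([-0.27676853, -0.8867802 , -0.11114168]), 'ft_torque': array([ 0.03646664, -0.03470959,  0.02639863]), 'width': 0.08532390362803306} 0.0187
side 47.25772692531977 269.3401275094898 208.9177635863488 [[ 0.83860967 -0.54463366 -0.01039216]
 [-0.20014535 -0.29032214 -0.93576434]
 [ 0.50663168  0.78682097 -0.35247285]] [-0.52822163  0.16466807  1.50209805]
top 51.58958617052372 277.94712800671726 212.42185967035354 [[-0.01198956 -0.99958303 -0.0262681 ]
 [-0.99297786  0.01499408 -0.11734625]
 [ 0.11769118  0.02467671 -0.99274359]] [-0.10980214  0.58863163  1.55293643]
```

View pics/side0.png

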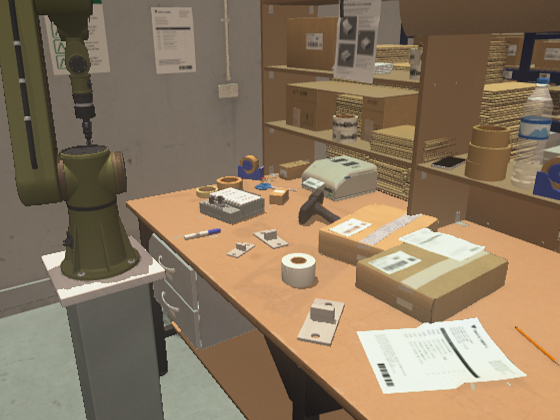

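View pics/top0.png

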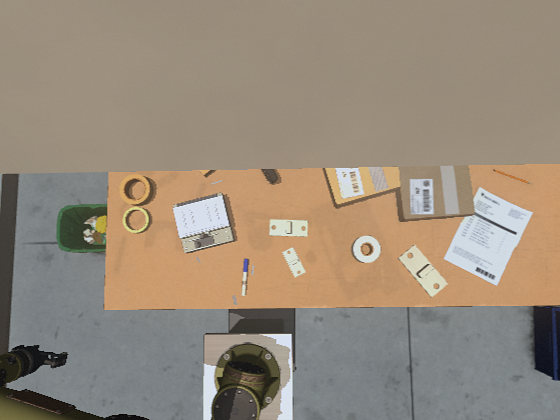

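The three plates show in top at (288,228), (293,262) and (423,270). The press is at (205,222) and the tape ring at (367,249). I'll zoom in and measure.

```bash
cat > h.py <<'E'
import numpy as np,cv2
from rig import get_state,camera
def K(c):
    f=c["image"].shape[0]/2/np.tan(np.radians(c["vertical_fov"])/2); return f
def ray(c,u,v):
    d=np.array([(u-c["cx"])/K(c),(v-c["cy"])/K(c),1.]);R=np.array(c["R"]);return -R.T@np.array(c["t"]),R.T@d
def plane(c,u,v,z):
    o,d=ray(c,u,v);return o+d*(z-o[2])/d[2]
def proj(c,X):
    p=np.array(c["R"])@np.array(X)+c["t"];return K(c)*p[:2]/p[2]+[c["cx"],c["cy"]]
def crop(c,u0,v0,u1,v1,s,name):
    cv2.imwrite("pics/"+name,cv2.resize(c["image"][v0:v1,u0:u1],None,fx=s,fy=s,interpolation=cv2.INTER_CUBIC))
E
python3 - <<'E'
from h import *
c=camera("top");crop(c,165,180,325,300,5,"t1.png")
for p,z in(((288,228),.006),((293,262),.006),((423,270),.006),((205,222),.06)):print(p,plane(c,*p,z))
img=c["image"].astype(int)
# plates: light, low saturation
hsv=cv2.cvtColor(c["image"],cv2.COLOR_BGR2HSV)
m=((hsv[...,1]<90)&(hsv[...,2]>120)).astype(np.uint8)
n,l,s,ce=cv2.connectedComponentsWithStats(m)
for i in range(1,n):
    if s[i,4]>100 and s[i,1]>170 and s[i,1]<300:
        q=cv2.findContours((l==i).astype(np.uint8),0,1)[0][0]
        b=cv2.boxPoints(cv2.minAreaRect(q.astype(np.float32)))
        w=np.array([plane(c,*p,.006)[:2] for p in b]);print(s[i],ce[i],w.mean(0),np.linalg.norm(w[1]-w[0]),np.linalg.norm(w[2]-w[1]),w.tolist())
c=camera("side");crop(c,190,150,350,270,5,"s1.png")
E
```

```text
(288, 228) [ 0.53178837 -0.15355142  0.006     ]
(293, 262) [ 0.40673748 -0.17001321  0.006     ]
(423, 270) [ 0.37223101 -0.64047196  0.006     ]
(205, 222) [0.55320591 0.14429226 0.06      ]
[ 172  192   62   61 2321] [202.36708315 222.5609651 ] [0.55836368 0.1661697 ] 0.19592443549608737 0.1866141653859982 [[0.6253900560430143, 0.28524265704104], [0.67171128505792, 0.09487267997792964], [0.49097734135878734, 0.04839592968628992], [0.4453760445580108, 0.23616752025908733]]
[ 83 216  14  20 140] [ 90.47857143 225.58571429] [0.55213944 0.58862352] 0.07437718831789908 0.0447150301972936 [[0.5177889792342278, 0.6133864871744032], [0.5919792383824359, 0.6081166115024401], [0.5864357804822354, 0.5637465314928933], [0.512353744441106, 0.5692444470231013]]
[269 219  39  18 633] [287.9699842  227.41232227] [ 0.53406695 -0.15357476] 0.06177411518507262 0.14290511842318754 [[0.5069742911130533, -0.08090246515311907], [0.568677637546238, -0.08385853447656291], [0.5610584751706413, -0.2265603958387734], [0.4995573976627923, -0.22297766270699326]]
[352 235  29  28 499] [366.43086172 248.73346693
[... 421 characters left out ...]
4387, -0.6134508093545334], [0.3238437916084569, -0.7274041382546466], [0.273712796630348, -0.6642926753495275]]
[282 247  24  31 383] [293.33681462 261.79895561] [ 0.40763058 -0.17141182] 0.04929847162977246 0.10411343890553282 [[0.4437628157646851, -0.12654739113015195], [0.46517725099499946, -0.17095190969299814], [0.3713754499446868, -0.21612745927962385], [0.35020680860276676, -0.17202050974481492]]
[241 258   6  38 119] [243.68907563 281.36134454] [0.35635547 0.00894395] 0.1347957898300926 0.01691729344966695 [[0.2897682598841931, 0.022030886483663498], [0.42423665476140127, 0.012641757926352748], [0.42291237958140243, -0.004223624159736594], [0.2885045985847975, 0.005326776932161187]]
```

View pics/t1.png

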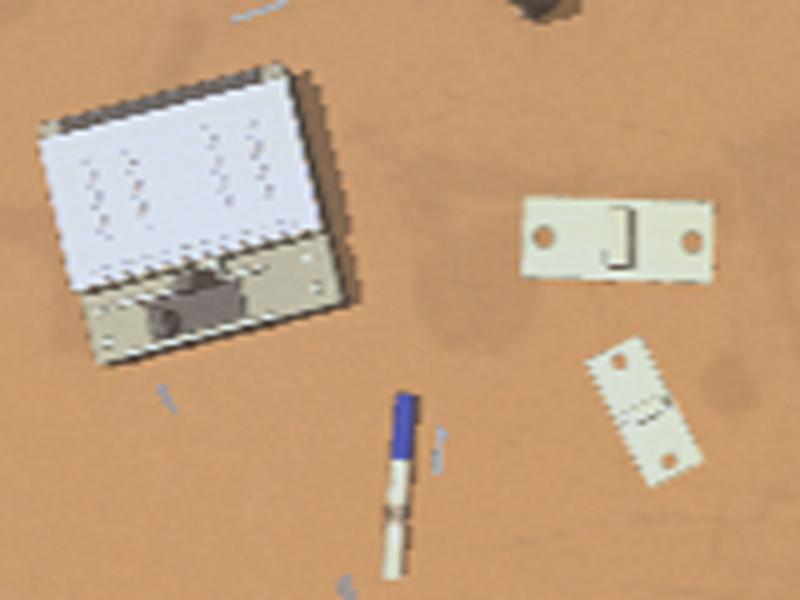

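View pics/s1.png

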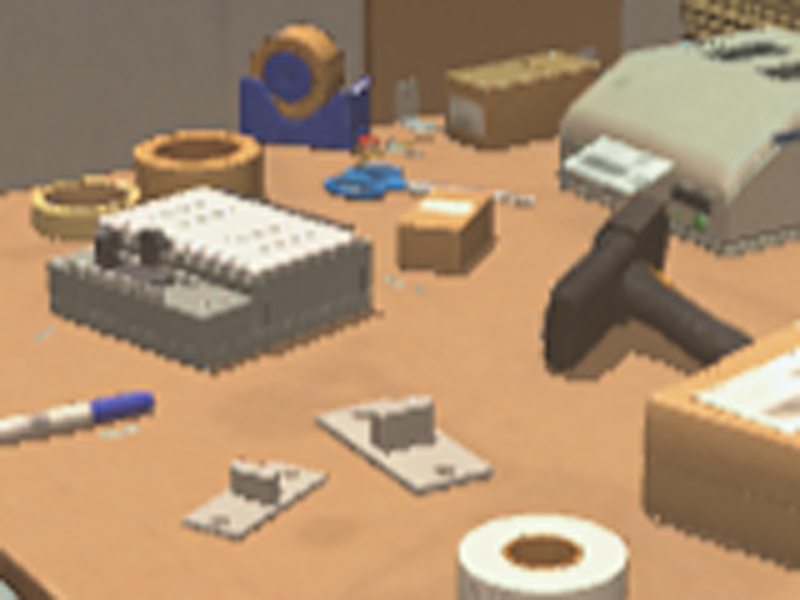

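```bash
python3 - <<'E'
from h import *
c=camera("top")
im=c["image"]
for nm,lo in(("cover",None),):
    b,g,r=[im[...,i].astype(int) for i in range(3)]
    m=((b>200)&(abs(b-r)<45)).astype(np.uint8);m[:,:165]=0;m[:,245:]=0;m[:185]=0;m[255:]=0
    m=cv2.morphologyEx(m,cv2.MORPH_CLOSE,np.ones((3,3)))
    n,l,s,ce=cv2.connectedComponentsWithStats(m);i=1+s[1:,4].argmax()
    q=cv2.findContours((l==i).astype(np.uint8),0,1)[0][0]
    bx=cv2.boxPoints(cv2.minAreaRect(q.astype(np.float32)))
    # centers: expand half px ignored
    w=np.array([plane(c,*p,.065)[:2] for p in bx]);print(bx.round(1).tolist(),w.round(4).tolist(),[np.linalg.norm(w[k]-w[k-1]).round(4) for k in range(4)])
from scipy.optimize import least_squares
own=[(-90,92,45),(-90,-92,45),(90,92,58),(90,-92,58)]
px=[(186,252.5),(234,240.7),(174,206),(222.,194)]
W=np.array([plane(c,*p,o[2]/1e3)[:2] for p,o in zip(px,own)]);print(W)
O=np.array(own)[:,:2]/1e3
def f(p):
    R=np.array([[np.cos(p[2]),-np.sin(p[2])],[np.sin(p[2]),np.cos(p[2])]]);return ((O@R.T+p[:2])-W).ravel()
r=least_squares(f,[.56,.15,.2]);print(r.x,r.fun.round(4))
s=camera("side")
def own2w(p,o):
    R=np.array([[np.cos(p[2]),-np.sin(p[2])],[np.sin(p[2]),np.cos(p[2])]]);return [*(R@np.array(o[:2])/1e3+p[:2]),o[2]/1e3]
S=s["image"].copy();T=im.copy()
S=cv2.resize(S[170:250,190:310],None,fx=6,fy=6);T=cv2.resize(T[185:265,160:260],None,fx=6,fy=6)
for o in own+[(-90,92,0),(-90,-92,0),(-36,92,65),(-36,-92,65),(-73,35,77.5),(83,-92,65),(90,-92,0)]:
    X=own2w(r.x,o);a=(proj(s,X)-[190,170]+.5)*6;b=(proj(c,X)-[160,185]+.5)*6
    cv2.circle(S,tuple(int(x) for x in a),3,(0,0,255),-1);cv2.circle(T,tuple(int(x) for x in b),3,(0,0,255),-1)
cv2.imwrite("pics/S2.png",S);cv2.imwrite("pics/T2.png",T)
E
```

```text
[[171.60000610351562, 207.60000610351562], [220.8000030517578, 195.3000030517578], [228.60000610351562, 226.60000610351562], [179.5, 238.89999389648438]] [[0.6067, 0.2645], [0.6486, 0.0867], [0.535, 0.0583], [0.4935, 0.2345]] [np.float64(0.1171), np.float64(0.1827), np.float64(0.1171), np.float64(0.181)]
[[0.44526081 0.21514733]
 [0.4854399  0.041645  ]
 [0.6132614  0.25795319]
 [0.65442618 0.083588  ]]
[0.54959707 0.14958338 0.23783729] [-0.0048  0.0026 -0.0016 -0.0027  0.0021  0.0022  0.0043 -0.0022]
```

View pics/S2.png

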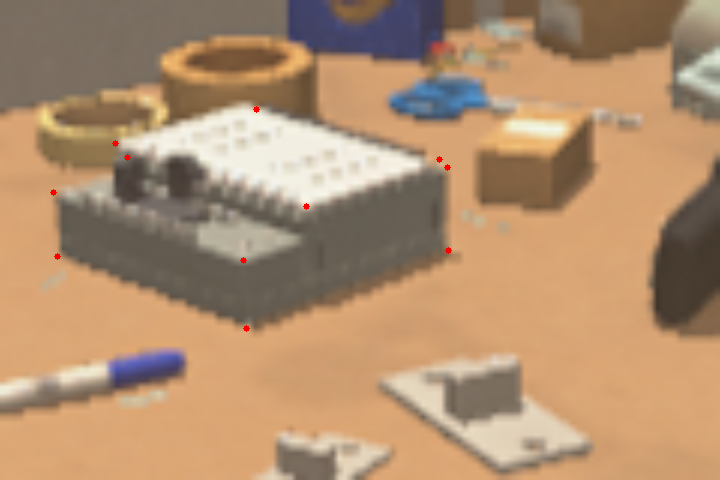

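View pics/T2.png

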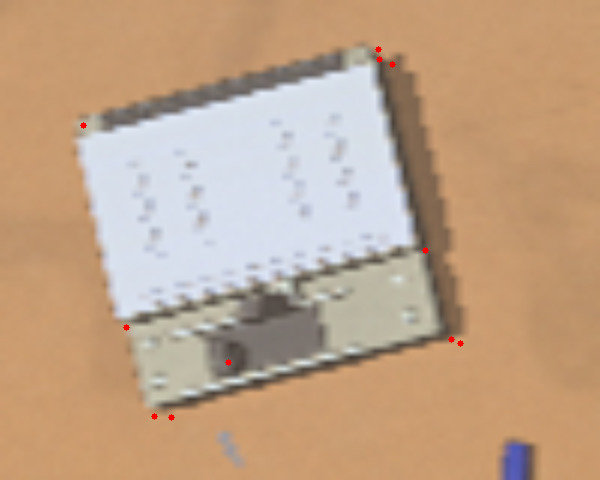

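```bash
cat >> h.py <<'E'
def own2w(p,o):
    R=np.array([[np.cos(p[2]),-np.sin(p[2])],[np.sin(p[2]),np.cos(p[2])]]);return np.array([*(R@np.array(o[:2])/1e3+p[:2]),o[2]/1e3])
E
python3 - <<'E'
from h import *
from scipy.optimize import least_squares
c=camera("top");s=camera("side")
T=[((-90,92,45),(150,407)),((-90,-92,45),(447,336)),((90,92,58),(79,121)),((90,-92,58),(378,46)),((-36,92,65),(117,320)),((-36,-92,65),(420,247))]
S=[((-90,92,45),(57,193)),((-90,-92,45),(244,263)),((-90,-92,0),(246,328)),((-90,92,0),(60,258)),((-36,-92,65),(307,208)),((90,-92,0),(447,254))]
def f(p):
    r=[]
    for o,d in T:r+=list(proj(c,own2w(p,o))-(np.array(d)/6+[160,185]-.5))
    for o,d in S:r+=list(proj(s,own2w(p,o))-(np.array(d)/6+[190,170]-.5))
    return np.array(r)
r=least_squares(f,[.55,.15,.235],loss="soft_l1");print(r.x,f(r.x).reshape(-1,2).round(2))
r=least_squares(lambda p:f(p)[:12],[.55,.15,.235]);print(r.x)
r=least_squares(lambda p:f(p)[12:],[.55,.15,.235]);print(r.x)
st=get_state();
E
```

```text
[0.55232995 0.15192081 0.2281203 ] [[-0.17  0.58]
 [-0.08  0.19]
 [ 0.28 -0.27]
 [-0.24  0.09]
 [ 0.78  0.2 ]
 [ 0.3   0.05]
 [-0.17 -0.51]
 [-0.1  -0.82]
 [ 0.04 -0.34]
 [ 0.03 -0.65]
 [ 0.01 -0.48]
 [ 0.52 -0.79]]
[0.55285158 0.15244554 0.22743336]
[0.54923048 0.14671686 0.22910074]
```

```bash
cat >> h.py <<'E'
from scipy.spatial.transform import Rotation as Ro
P=[.5515,.152,.229]
def go(tgt,yaw=None):
    """tgt world; yaw desired so tool x = -(cos yaw,sin yaw); prints turn, then shift in tool axes after the turn"""
    s=get_state();M=Ro.from_rotvec(s["ee_rot"]).as_matrix()
    psi=np.arctan2(M[1,0],M[0,0]);dy=0
    if yaw is not None:
        t=yaw+np.pi;dy=(-(t-psi)+np.pi)%(2*np.pi)-np.pi
        psi=t;M=np.array([[np.cos(psi),np.sin(psi),0],[np.sin(psi),-np.cos(psi),0],[0,0,-1]])
    print("yaw",round(dy,4),"shift",(M.T@(np.array(tgt)-s["tcp_pos"])).round(4),"tcp",s["tcp_pos"].round(4),"F",s["contact_force"].round(1),"t",s["time"],"w",round(s["width"],4))
def w2own(p,X):
    d=np.array(X[:2])-p[:2];c,s=np.cos(p[2]),np.sin(p[2]);return np.array([c*d[0]+s*d[1],-s*d[0]+c*d[1],X[2]])*1e3
E
python3 -c "
from h import *
go(own2w(P,(-82,6,150)),P[2])"
```

```text
yaw -0.4658 shift [-0.2202 -0.5072  0.0812] tcp [0.1407 0.5832 0.2312] F [-0.3 -0.1  0.8] t 0.4 w 0.0851
```

Call:
jog_arm(steps=[{"yaw":-0.12,"hand":255},{"yaw":-0.12,"hand":255},{"yaw":-0.12,"hand":255},{"yaw":-0.106,"hand":255}])

```text
$.steps[0]: bad value
```

```bash
python3 -c "
from h import *
go(own2w(P,(-82,6,150)),P[2])"
```

```text
yaw -0.4658 shift [-0.2202 -0.5072  0.0812] tcp [0.1407 0.5832 0.2312] F [-0.3 -0.1  0.8] t 0.4 w 0.0851
```

Call:
jog_arm(steps=[{"x":0,"y":0,"z":0,"yaw":-0.12,"hand":255},{"x":0,"y":0,"z":0,"yaw":-0.12,"hand":255},{"x":0,"y":0,"z":0,"yaw":-0.12,"hand":255},{"x":0,"y":0,"z":0,"yaw":-0.106,"hand":255}], grip_force=30)

```text
time: 0.8
tcp_pos: [0.1408, 0.5833, 0.2313]
ee_rot: [-0.366, 3.12, 0.0]
contact_force: [-1.1, 0.2, 0.1]
width: 0.0279
```

Call:
jog_arm(steps=[{"x":-0.018,"y":-0.042,"z":0,"yaw":0,"hand":255},{"x":-0.018,"y":-0.042,"z":0,"yaw":0,"hand":255},{"x":-0.018,"y":-0.042,"z":0,"yaw":0,"hand":255},{"x":-0.018,"y":-0.042,"z":0,"yaw":0,"hand":255},{"x":-0.018,"y":-0.042,"z":0,"yaw":0,"hand":255}])

```text
time: 1.3
tcp_pos: [0.2769, 0.3977, 0.2314]
ee_rot: [-0.36, 3.12, 0.0]
contact_force: [1.2, 0.7, 1.2]
width: -0.0003
```

Call:
jog_arm(steps=[{"x":-0.018,"y":-0.042,"z":0,"yaw":0,"hand":255},{"x":-0.018,"y":-0.042,"z":0,"yaw":0,"hand":255},{"x":-0.018,"y":-0.042,"z":0,"yaw":0,"hand":255},{"x":-0.018,"y":-0.042,"z":0,"yaw":0,"hand":255},{"x":-0.018,"y":-0.042,"z":0,"yaw":0,"hand":255}])

```text
time: 1.8
tcp_pos: [0.4124, 0.2135, 0.2316]
ee_rot: [-0.359, 3.12, 0.001]
contact_force: [0.1, 0.9, 0.1]
width: 0.0001
```

```bash
python3 -c "
from h import *
go(own2w(P,(-82,6,150)),P[2])"
```

```text
yaw 0.0003 shift [-0.0395 -0.0855  0.0816] tcp [0.4124 0.2135 0.2316] F [0.1 0.9 0.1] t 1.8 w 0.0001
```

Call:
jog_arm(steps=[{"x":-0.013,"y":-0.043,"z":0,"yaw":0,"hand":255},{"x":-0.013,"y":-0.043,"z":0,"yaw":0,"hand":255},{"x":-0.0135,"y":0,"z":0.04,"yaw":0,"hand":255},{"x":0,"y":0,"z":0.041,"yaw":0,"hand":255},{"x":0,"y":0,"z":0,"yaw":0,"hand":255}])

```text
time: 2.3
tcp_pos: [0.4658, 0.1386, 0.1457]
ee_rot: [0.356, -3.112, 0.002]
contact_force: [-1.2, -0.0, 0.5]
width: -0.0
```

```bash
python3 -c "
from h import *
go(own2w(P,(-82,6,57)),P[2])
for n,b in(('side',(180,100,310,250)),('top',(160,185,260,265))):
  c=camera(n);crop(c,*b,4 if n=='side' else 6,n+'3.png');print(n,proj(c,get_state()['tcp_pos']))
"
```

```text
yaw -0.0011 shift [-0.0045 -0.0004  0.0887] tcp [0.4658 0.1386 0.1457] F [-1.2 -0.   0.5] t 2.3 w -0.0
side [212.14953372 179.9879552 ]
top [200.82843523 244.40973412]
```

View pics/side3.png

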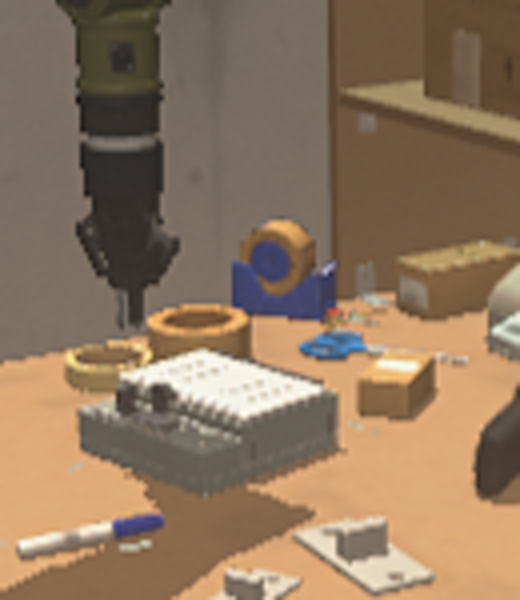

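View pics/top3.png

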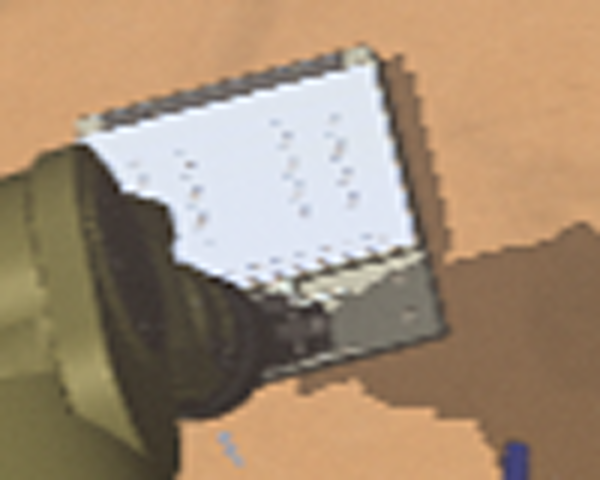

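Call:
jog_arm(steps=[{"x":-0.004,"y":0,"z":0.03,"yaw":0,"hand":255},{"x":0,"y":0,"z":0.03,"yaw":0,"hand":255},{"x":0,"y":0,"z":0.025,"yaw":0,"hand":255},{"x":0,"y":0,"z":0,"yaw":0,"hand":255},{"x":0,"y":0,"z":0,"yaw":0,"hand":255}])

```text
time: 2.9
tcp_pos: [0.4745, 0.142, 0.0673]
ee_rot: [-0.36, 3.119, 0.001]
contact_force: [-0.1, 0.5, -0.8]
width: 0.0001
```

```bash
python3 -c "
from h import *
go(own2w(P,(-82,6,58)),P[2])
for n,b in(('side',(180,150,310,250)),('top',(160,185,260,265))):
  c=camera(n);crop(c,*b,6,n+'4.png')
"
```

```text
yaw 0.001 shift [ 0.0047 -0.0017  0.0093] tcp [0.4745 0.142  0.0673] F [-0.1  0.5 -0.8] t 2.9 w 0.0001
```

View pics/side4.png

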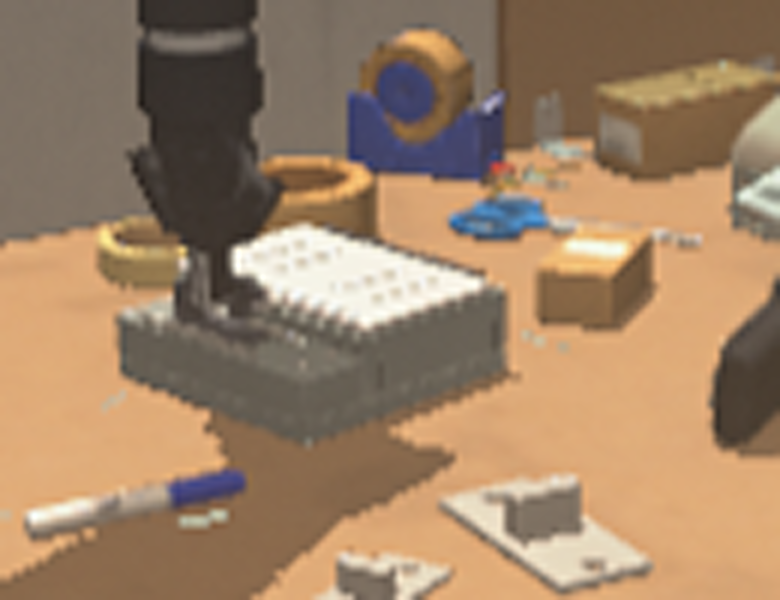

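Call:
jog_arm(steps=[{"x":0.005,"y":0,"z":0.004,"yaw":0,"hand":255},{"x":0,"y":0,"z":0,"yaw":0,"hand":255},{"x":0,"y":0,"z":0,"yaw":0,"hand":255}])

```text
time: 3.3
tcp_pos: [0.4685, 0.1401, 0.0617]
ee_rot: [-0.359, 3.121, 0.0]
contact_force: [-0.2, -0.3, -0.3]
width: 0.0
```

Call:
jog_arm(steps=[{"x":0,"y":0.004,"z":0,"yaw":0,"hand":255},{"x":0,"y":0.004,"z":0,"yaw":0,"hand":255},{"x":0,"y":0,"z":0,"yaw":0,"hand":255}])

```text
time: 3.6
tcp_pos: [0.4666, 0.1485, 0.0613]
ee_rot: [-0.36, 3.121, 0.0]
contact_force: [0.3, -0.1, -0.1]
width: 0.0004
```

Call:
jog_arm(steps=[{"x":0,"y":0.004,"z":0,"yaw":0,"hand":255},{"x":0,"y":0,"z":0,"yaw":0,"hand":255}])

```text
time: 3.8
tcp_pos: [0.4657, 0.152, 0.0612]
ee_rot: [0.36, -3.121, 0.001]
contact_force: [0.1, -0.5, 0.1]
width: 0.0003
```

Call:
jog_arm(steps=[{"x":0,"y":0.004,"z":0,"yaw":0,"hand":255},{"x":0,"y":0.004,"z":0,"yaw":0,"hand":255},{"x":0,"y":0,"z":0,"yaw":0,"hand":255}])

```text
time: 4.1
tcp_pos: [0.4637, 0.1601, 0.0612]
ee_rot: [0.36, -3.121, -0.001]
contact_force: [0.8, -1.1, -0.8]
width: -0.0002
```

```bash
python3 -c "
from h import *
print(w2own(P,get_state()['tcp_pos']))
c=camera('side');crop(c,180,130,310,230,6,'side5.png')
"
```

```text
[-83.63620985  27.8197443   61.24465702]
```

View pics/side5.png

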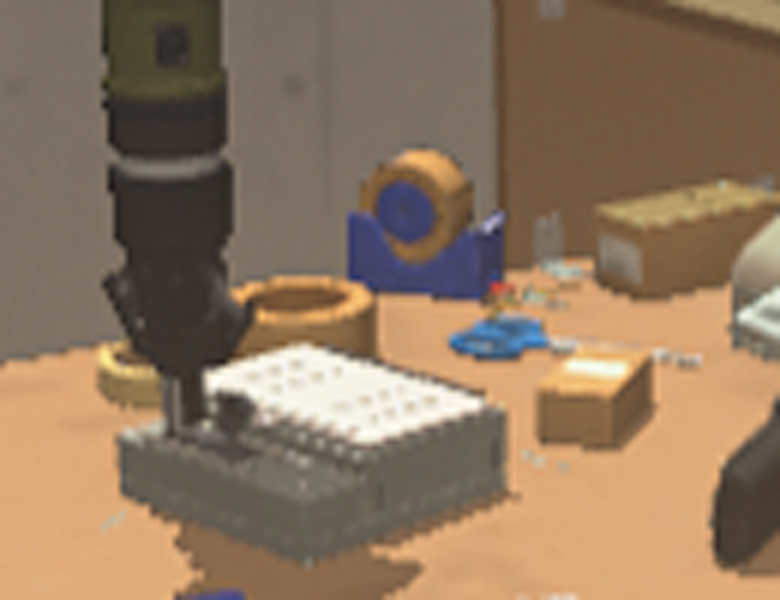

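Call:
jog_arm(steps=[{"x":0,"y":0.004,"z":0,"yaw":0,"hand":255},{"x":0,"y":0,"z":0,"yaw":0,"hand":255},{"x":0,"y":0,"z":0,"yaw":0,"hand":255}])

```text
time: 4.45
tcp_pos: [0.463, 0.1633, 0.0612]
ee_rot: [0.359, -3.121, 0.001]
contact_force: [1.2, -2.0, -0.7]
width: 0.0
```

Call:
jog_arm(steps=[{"x":0,"y":0.004,"z":0,"yaw":0,"hand":255},{"x":0,"y":0,"z":0,"yaw":0,"hand":255},{"x":0,"y":0,"z":0,"yaw":0,"hand":255}])

```text
time: 4.75
tcp_pos: [0.4625, 0.1656, 0.0612]
ee_rot: [-0.358, 3.121, -0.007]
contact_force: [2.8, -8.8, -0.2]
width: -0.0002
```

```bash
python3 -c "
from h import *
print(w2own(P,get_state()['tcp_pos']))
c=camera('side');crop(c,180,130,310,230,6,'side6.png')
"
```

```text
[-83.60661262  33.4645732   61.20569368]
```

View pics/side6.png

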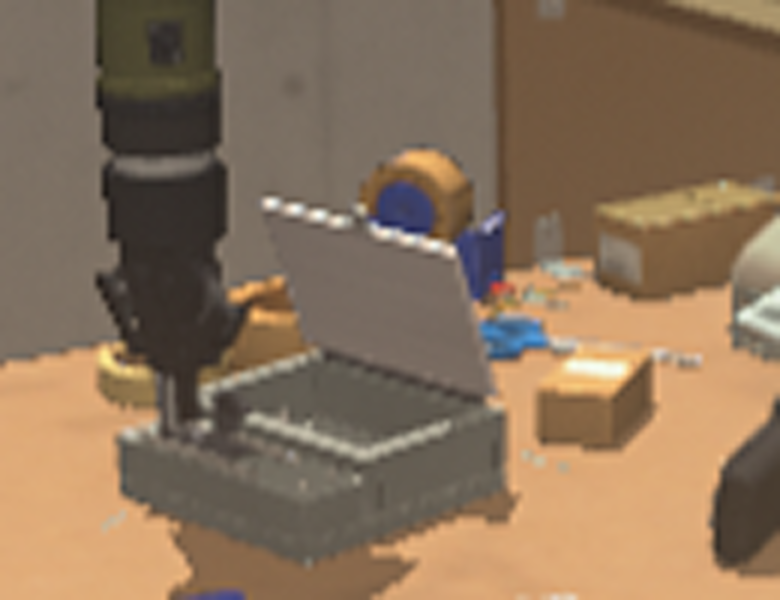

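Cover is fully open. I'll retract and move to the plate.

Call:
jog_arm(steps=[{"x":0,"y":-0.015,"z":0,"yaw":0,"hand":255},{"x":0,"y":0,"z":-0.04,"yaw":0,"hand":255},{"x":0,"y":0,"z":-0.045,"yaw":0,"hand":255},{"x":0,"y":0,"z":-0.045,"yaw":0.09,"hand":120},{"x":0,"y":0,"z":-0.045,"yaw":0.09,"hand":120}])

```text
time: 5.3
tcp_pos: [0.4651, 0.1535, 0.2382]
ee_rot: [0.072, -3.141, -0.003]
contact_force: [0.2, 1.0, -0.0]
width: 0.0285
```

```bash
python3 -c "
from h import *
s=camera('side');crop(s,240,210,300,260,10,'s6.png')
Q=[.534,-.1536,-.053]
for o in((30,70,6),(30,-70,6),(-30,-70,6),(-30,70,6),(22,0,34),(-22,0,34)):print(o,proj(s,own2w(Q,o)),(proj(s,own2w(Q,o))-[240,210]+.5)*10)
go([.534,-.1536,.15],-.053)
"
```

```text
(30, 70, 6) [267.72661846 228.50314523] [282.2661846  190.03145226]
(30, -70, 6) [288.50181696 242.4590796 ] [490.01816958 329.59079603]
(-30, -70, 6) [273.03761154 246.4160741 ] [335.37611536 369.16074103]
(-30, 70, 6) [252.95984873 231.96453463] [134.59848731 224.64534629]
(22, 0, 34) [275.72760496 228.26624281] [362.27604964 187.66242814]
(-22, 0, 34) [264.58005478 230.89981177] [250.80054778 213.99811773]
yaw 0.095 shift [-0.0817 -0.3043  0.0958] tcp [0.4686 0.1546 0.2458] F [2.7 1.2 6.6] t 5.35 w 0.0358
```

View pics/s6.png

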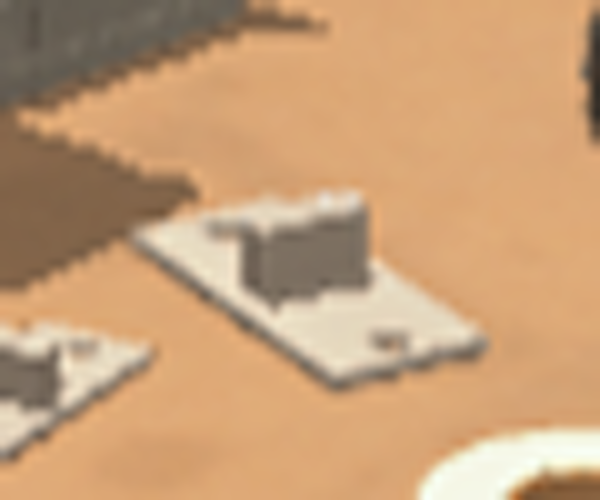

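Call:
jog_arm(steps=[{"x":-0.016,"y":-0.044,"z":0,"yaw":0.095,"hand":120},{"x":-0.013,"y":-0.044,"z":0,"yaw":0,"hand":120},{"x":-0.013,"y":-0.044,"z":0,"yaw":0,"hand":120},{"x":-0.013,"y":-0.044,"z":0,"yaw":0,"hand":120},{"x":-0.013,"y":-0.044,"z":0.02,"yaw":0,"hand":120}])

```text
time: 5.85
tcp_pos: [0.5299, -0.0697, 0.2187]
ee_rot: [0.071, 3.135, 0.002]
contact_force: [0.7, 1.1, 0.2]
width: 0.0451
```

Call:
jog_arm(steps=[{"x":-0.013,"y":-0.043,"z":0.02,"yaw":0,"hand":120},{"x":0,"y":-0.04,"z":0.02,"yaw":0,"hand":120},{"x":0,"y":0,"z":0.035,"yaw":0,"hand":120},{"x":0,"y":0,"z":0,"yaw":0,"hand":120}])

```text
time: 6.25
tcp_pos: [0.5335, -0.1517, 0.137]
ee_rot: [-0.075, -3.134, -0.005]
contact_force: [-1.7, 0.1, 0.1]
width: 0.0452
```

```bash
python3 -c "
from h import *
go([.533,-.155,.011],-.053)
"
```

```text
yaw 0.0051 shift [ 0.0004 -0.0034  0.126 ] tcp [ 0.5335 -0.1517  0.137 ] F [-1.7  0.1  0.1] t 6.25 w 0.0452
```

Call:
jog_arm(steps=[{"x":0,"y":-0.003,"z":0.035,"yaw":0,"hand":120},{"x":0,"y":0,"z":0.035,"yaw":0,"hand":120},{"x":0,"y":0,"z":0,"yaw":0,"hand":120},{"x":0,"y":0,"z":0,"yaw":0,"hand":120},{"x":0,"y":0,"z":0,"yaw":0,"hand":120}])

```text
time: 6.75
tcp_pos: [0.5385, -0.1548, 0.0738]
ee_rot: [0.07, 3.138, -0.001]
contact_force: [0.1, -1.1, -0.1]
width: 0.045
```

```bash
python3 -c "
from h import *
go([.533,-.155,.011],-.053)
s=camera('side');crop(s,230,190,310,260,9,'s7.png')
s=camera('top');crop(s,250,200,330,260,9,'t7.png');print(proj(s,get_state()['tcp_pos']))
"
```

```text
yaw 0.0082 shift [ 0.0055 -0.0005  0.0628] tcp [ 0.5385 -0.1548  0.0738] F [ 0.1 -1.1 -0.1] t 6.75 w 0.045
[288.35446656 224.58171377]
```

View pics/s7.png

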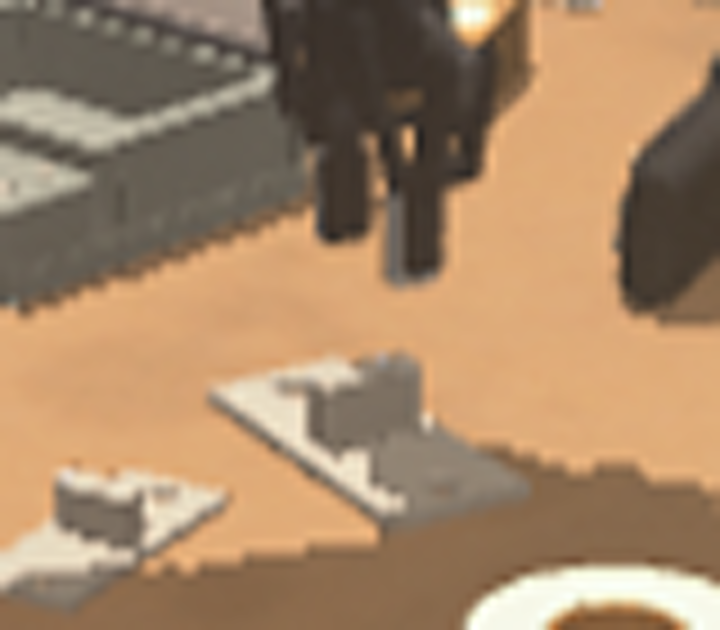

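View pics/t7.png

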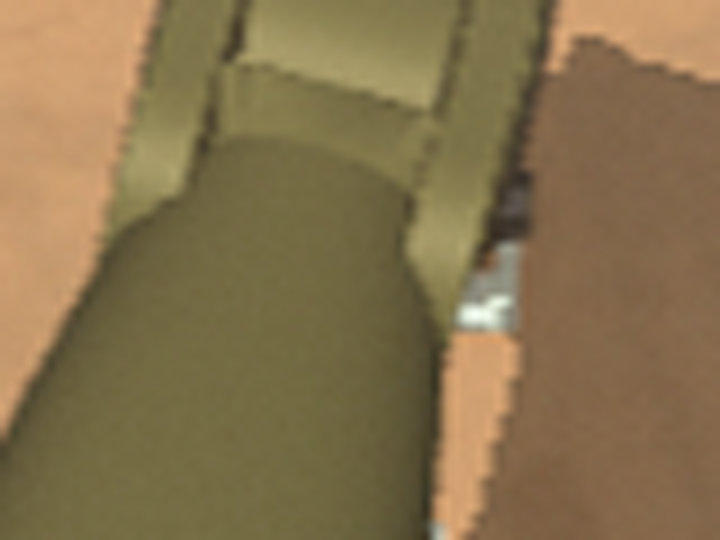

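Call:
jog_arm(steps=[{"x":0.0055,"y":0,"z":0.02,"yaw":0.008,"hand":120},{"x":0,"y":0,"z":0.02,"yaw":0,"hand":120},{"x":0,"y":0,"z":0.01,"yaw":0,"hand":120},{"x":0,"y":0,"z":0,"yaw":0,"hand":120},{"x":0,"y":0,"z":0,"yaw":0,"hand":120}])

```text
time: 7.35
tcp_pos: [0.5318, -0.1549, 0.0222]
ee_rot: [0.084, 3.139, -0.0]
contact_force: [0.1, 0.0, 0.5]
width: 0.0453
```

```bash
python3 -c "
from h import *
go([.533,-.155,.011],-.053)
s=camera('side');crop(s,230,190,310,260,9,'s8.png')
"
```

```text
yaw -0.0007 shift [-0.0012 -0.      0.0112] tcp [ 0.5318 -0.1549  0.0222] F [0.1 0.  0.5] t 7.35 w 0.0453
```

View pics/s8.png

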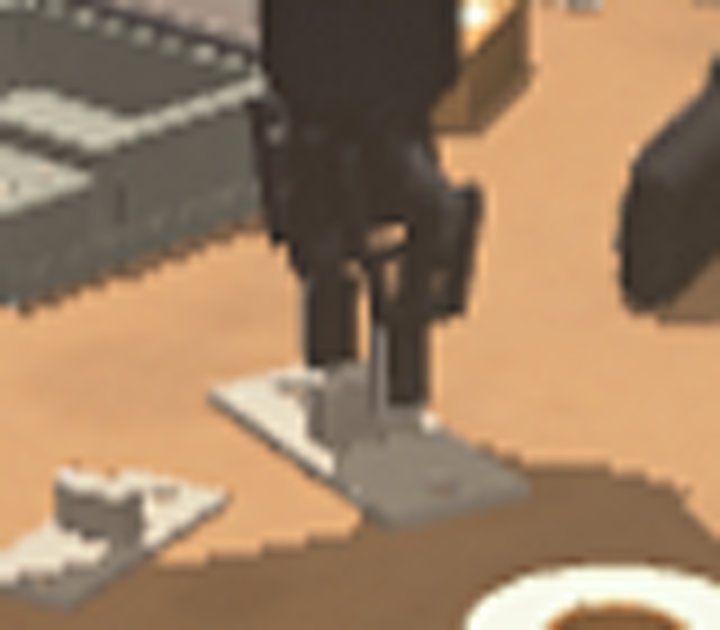

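Call:
jog_arm(steps=[{"x":0,"y":0,"z":0.01,"yaw":0,"hand":120},{"x":0,"y":0,"z":0,"yaw":0,"hand":120},{"x":0,"y":0,"z":0,"yaw":0,"hand":255},{"x":0,"y":0,"z":0,"yaw":0,"hand":255},{"x":0,"y":0,"z":0,"yaw":0,"hand":255}], grip_force=60)

```text
time: 7.9
tcp_pos: [0.5314, -0.1549, 0.0116]
ee_rot: [0.085, 3.14, -0.0]
contact_force: [1.5, 0.4, 1.7]
width: 0.0151
```

Call:
jog_arm(steps=[{"x":0,"y":0,"z":0,"yaw":0,"hand":255},{"x":0,"y":0,"z":0,"yaw":0,"hand":255}])

```text
time: 8.1
tcp_pos: [0.5314, -0.1549, 0.0116]
ee_rot: [0.085, 3.14, -0.0]
contact_force: [-1.7, -0.0, 2.4]
width: 0.0149
```

Call:
jog_arm(steps=[{"x":0,"y":0,"z":-0.03,"yaw":0,"hand":255},{"x":0,"y":0,"z":-0.04,"yaw":0,"hand":255},{"x":0,"y":0,"z":-0.04,"yaw":0,"hand":255},{"x":0,"y":0,"z":-0.04,"yaw":0,"hand":255},{"x":0,"y":0,"z":0,"yaw":0,"hand":255}])

```text
time: 8.6
tcp_pos: [0.5346, -0.1558, 0.167]
ee_rot: [0.084, 3.132, -0.004]
contact_force: [0.9, -0.1, -0.7]
width: 0.0147
```

```bash
python3 -c "
from h import *
go([.533,-.155,.011],-.053)
s=camera('side');crop(s,220,130,320,230,6,'s9.png')
s=camera('top');crop(s,160,180,320,260,5,'t9.png')
"
```

```text
yaw -0.0007 shift [0.0017 0.0007 0.156 ] tcp [ 0.5346 -0.1558  0.167 ] F [ 0.9 -0.1 -0.7] t 8.6 w 0.0147
```

View pics/s9.png

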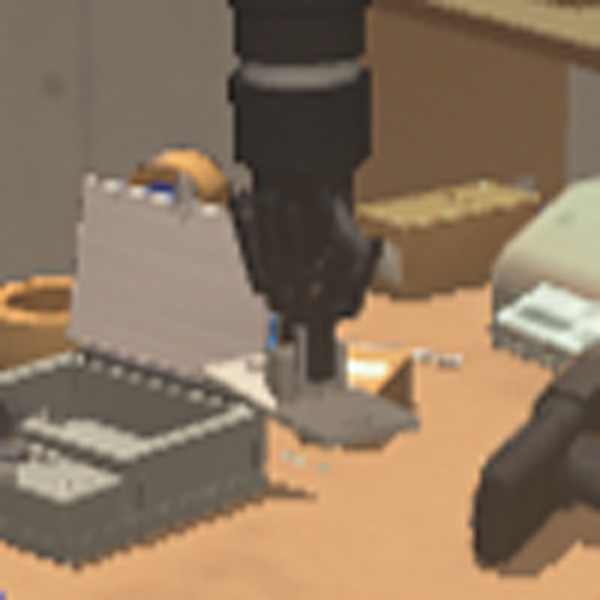

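View pics/t9.png

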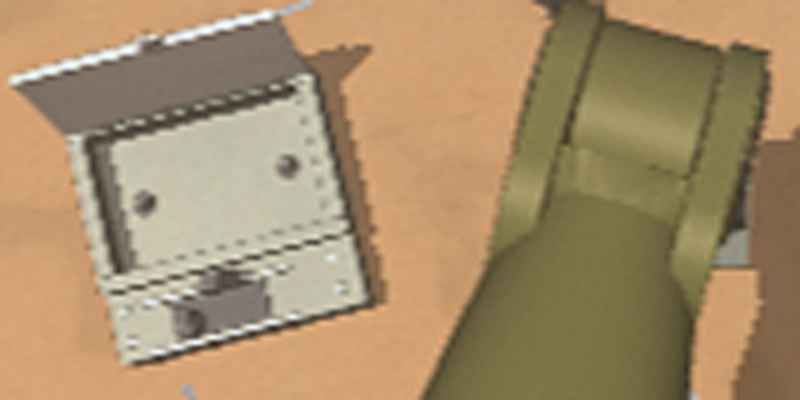

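```bash
python3 -c "
from h import *
s=camera('side');c=camera('top')
for nm,k,b,sc in(('t',c,(175,205,230,235),14),('s',s,(195,185,265,225),11)):
  im=cv2.resize(k['image'][b[1]:b[3],b[0]:b[2]],None,fx=sc,fy=sc,interpolation=cv2.INTER_NEAREST)
  for o in((25,55,41),(25,55,15),(25,-55,41),(25,-55,15)):
    a=(proj(k,own2w(P,o))-[b[0],b[1]]+.5)*sc;print(nm,o,proj(k,own2w(P,o)),a)
    cv2.circle(im,tuple(int(x) for x in a),3,(0,0,255),-1)
  cv2.imwrite('pics/pin_'+nm+'.png',im)
"
```

```text
t (25, 55, 41) [187.7439912  219.98896832] [185.41587675 216.84555646]
t (25, 55, 15) [189.37488245 220.69124914] [208.24835435 226.67748801]
t (25, -55, 41) [217.0519443  212.74561256] [595.72722014 115.43857581]
t (25, -55, 15) [218.21263272 213.56389963] [611.97685809 126.89459478]
s (25, 55, 41) [226.95085344 197.09117276] [356.95938786 138.50290038]
s (25, 55, 15) [227.21679251 203.140645  ] [359.88471759 205.04709495]
s (25, -55, 41) [245.70268187 203.34667734] [563.22950062 207.31345079]
s (25, -55, 15) [245.88720803 209.59652142] [565.25928829 276.06173564]
```

View pics/pin_t.png

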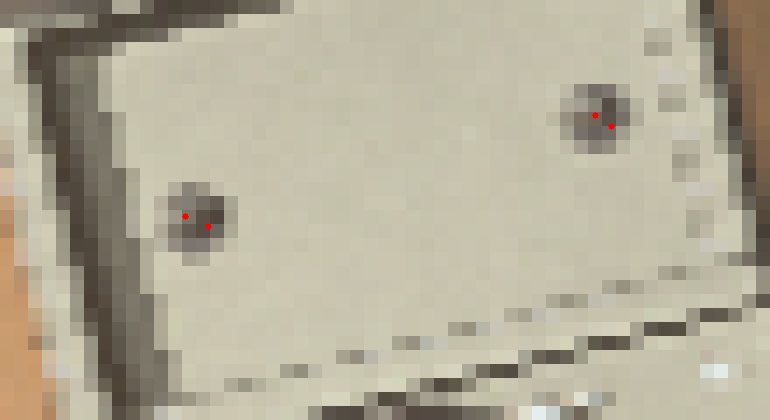

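View pics/pin_s.png

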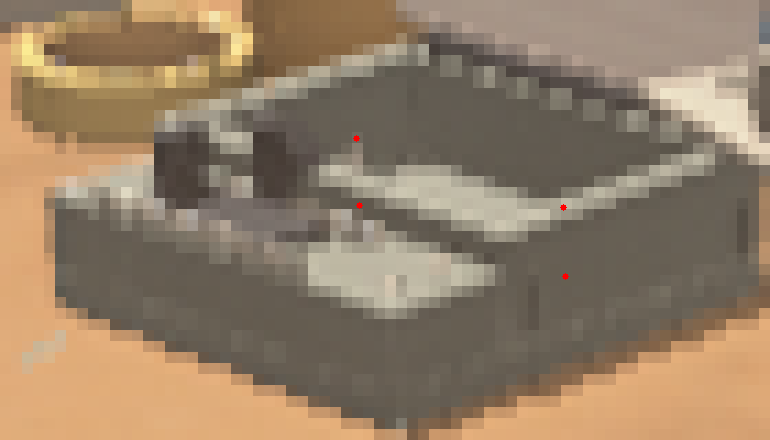

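Call:
jog_arm(steps=[{"x":0,"y":0,"z":0,"yaw":-0.09,"hand":255},{"x":0,"y":0,"z":0,"yaw":-0.1,"hand":255},{"x":0,"y":0,"z":0,"yaw":-0.092,"hand":255},{"x":0,"y":0,"z":0,"yaw":0,"hand":255}])

```text
time: 9.2
tcp_pos: [0.5298, -0.1544, 0.1592]
ee_rot: [0.358, -3.118, -0.002]
contact_force: [-0.2, -0.1, -1.1]
width: 0.0147
```

```bash
python3 -c "
from h import *
go(own2w(P,(22,0,110)),P[2])
"
```

```text
yaw -0.0006 shift [-0.1127  0.2934  0.0492] tcp [ 0.5298 -0.1544  0.1592] F [-0.2 -0.1 -1.1] t 9.2 w 0.0147
```

Call:
jog_arm(steps=[{"x":-0.016,"y":0.042,"z":0,"yaw":0,"hand":255},{"x":-0.016,"y":0.042,"z":0,"yaw":0,"hand":255},{"x":-0.016,"y":0.042,"z":0,"yaw":0,"hand":255},{"x":-0.016,"y":0.042,"z":0,"yaw":0,"hand":255},{"x":-0.016,"y":0.042,"z":0,"yaw":0,"hand":255}])

```text
time: 9.7
tcp_pos: [0.5607, 0.0695, 0.16]
ee_rot: [0.353, -3.12, 0.0]
contact_force: [0.4, 0.3, -1.2]
width: 0.0146
```

Call:
jog_arm(steps=[{"x":-0.016,"y":0.042,"z":0,"yaw":0,"hand":255},{"x":-0.016,"y":0.042,"z":0,"yaw":0,"hand":255},{"x":0,"y":0,"z":0.02,"yaw":0,"hand":255},{"x":0,"y":0,"z":0.02,"yaw":0,"hand":255},{"x":0,"y":0,"z":0,"yaw":0,"hand":255}])

```text
time: 10.2
tcp_pos: [0.5705, 0.1567, 0.1172]
ee_rot: [0.355, -3.114, 0.002]
contact_force: [0.1, -0.3, -1.6]
width: 0.0148
```

Call:
jog_arm(steps=[{"x":0,"y":0,"z":0,"yaw":0,"hand":255},{"x":0,"y":0,"z":0,"yaw":0,"hand":255}])

```text
time: 10.4
tcp_pos: [0.5741, 0.1567, 0.122]
ee_rot: [-0.355, 3.121, 0.0]
contact_force: [0.1, 0.1, -0.7]
width: 0.0146
```

```bash
python3 -c "
from h import *
go(own2w(P,(22,0,80)),P[2])
s=camera('side');c=camera('top')
crop(s,190,150,270,215,9,'s10.png');crop(c,170,190,250,255,9,'t10.png')
"
```

```text
yaw -0.0022 shift [0.0011 0.0006 0.042 ] tcp [0.5741 0.1567 0.122 ] F [ 0.1  0.1 -0.7] t 10.4 w 0.0146
```

View pics/s10.png

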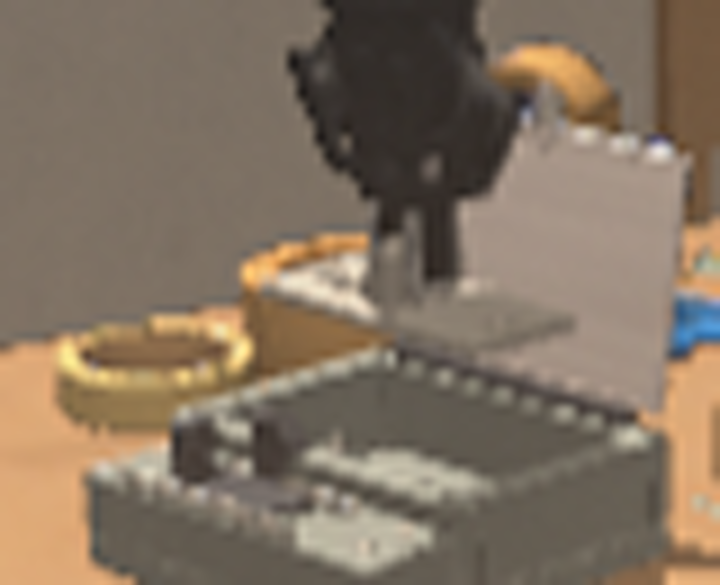

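View pics/t10.png

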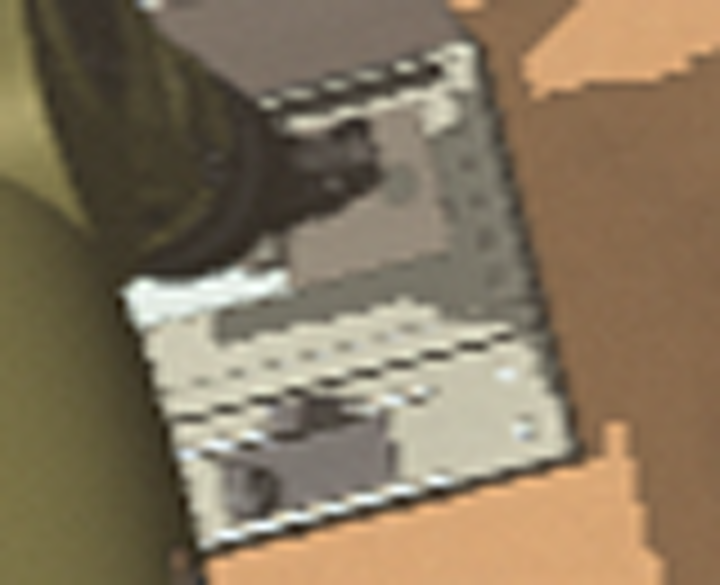

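```bash
python3 -c "
from h import *
c=camera('top');z=get_state()['tcp_pos'][2]-.0116+.006
print('tcp',w2own(P,get_state()['tcp_pos']))
for n,p in(('hole',(402,184)),('rf',(449,251)),('rb',(420,102)),('lf',(123,290))):
  print(n,w2own(P,plane(c,p[0]/9+169.5,p[1]/9+189.5,z)))
for n,p in(('L',(198,223)),('R',(598,119))):
  print(n,w2own(P,plane(c,p[0]/14+174.5,p[1]/14+204.5,.028)))
"
```

```text
tcp [ 23.43781161  -0.55894029 122.36288725]
hole [ 25.26720149 -57.64731578 116.76288725]
rf [ -4.47233951 -69.51098427 116.76288725]
rb [ 54.74343784 -71.52158629 116.76288725]
lf [ 11.23605493  56.24604012 116.76288725]
L [24.62265204 54.79243316 28.        ]
R [ 25.947241   -53.61662782  28.        ]
```

Call:
jog_arm(steps=[{"x":0,"y":0.0015,"z":0.02,"yaw":0,"hand":255},{"x":0,"y":0,"z":0.02,"yaw":0,"hand":255},{"x":0,"y":0,"z":0.02,"yaw":0,"hand":255},{"x":0,"y":0,"z":0,"yaw":0,"hand":255},{"x":0,"y":0,"z":0,"yaw":0,"hand":255}])

```text
time: 11.05
tcp_pos: [0.5735, 0.1583, 0.0619]
ee_rot: [0.357, -3.121, 0.0]
contact_force: [-0.6, -0.3, -0.9]
width: 0.0145
```

```bash
python3 -c "
from h import *
s=camera('side');c=camera('top')
crop(s,190,150,270,215,9,'s11.png');crop(c,170,190,250,255,9,'t11.png')
go(own2w(P,(23.3,1,26.6)),P[2])
"
```

```text
yaw -0.0011 shift [ 0.0006 -0.0002  0.0362] tcp [0.5745 0.1586 0.0628] F [ 0.6 -0.1 -1.4] t 11.15 w 0.0147
```

View pics/t11.png

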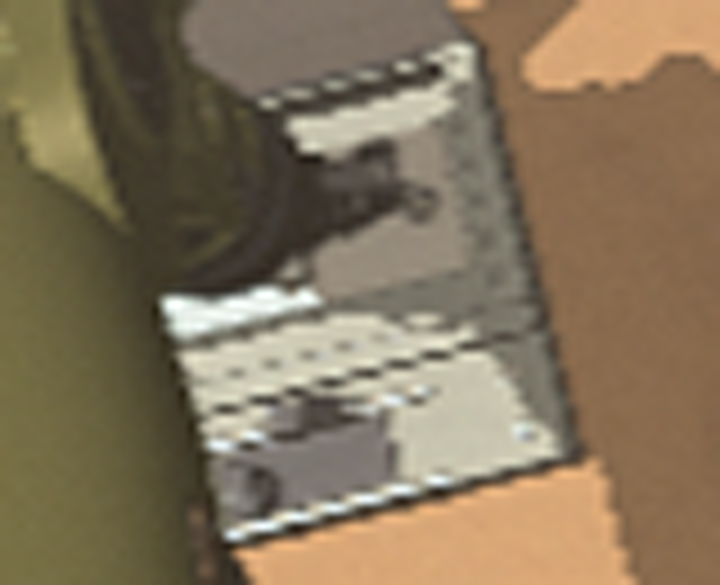

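View pics/s11.png

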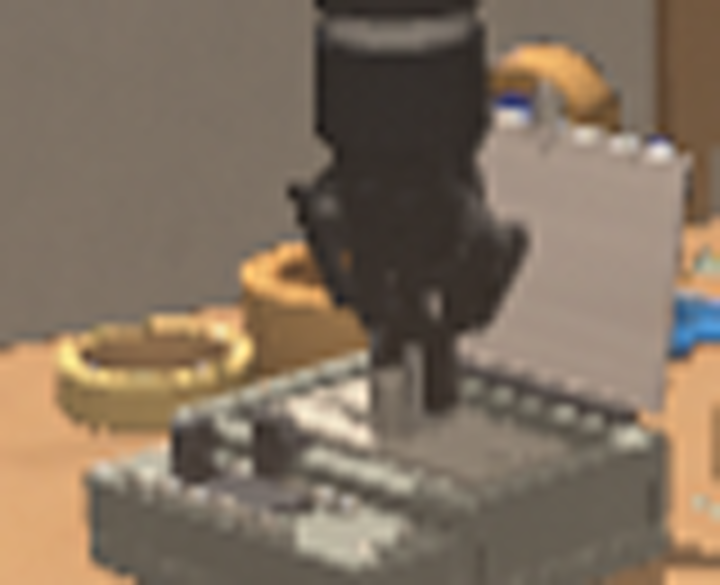

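```bash
python3 -c "
from h import *
c=camera('top');crop(c,205,200,230,222,30,'t12.png')
for p in((420,203),(427,190)):
  print(w2own(P,plane(c,p[0]/9+169.5,p[1]/9+189.5,.057)))
print((proj(c,own2w(P,(25,-55,41)))-[205,200]+.5)*30, (proj(c,own2w(P,(25.3,-53.6,41)))-[205,200]+.5)*30)
"
```

```text
[ 25.74668632 -54.6053626   57.        ]
[ 30.18665672 -58.50960721  57.        ]
[376.55832888 397.36837673] [364.82293826 397.75429361]
```

View pics/t12.png

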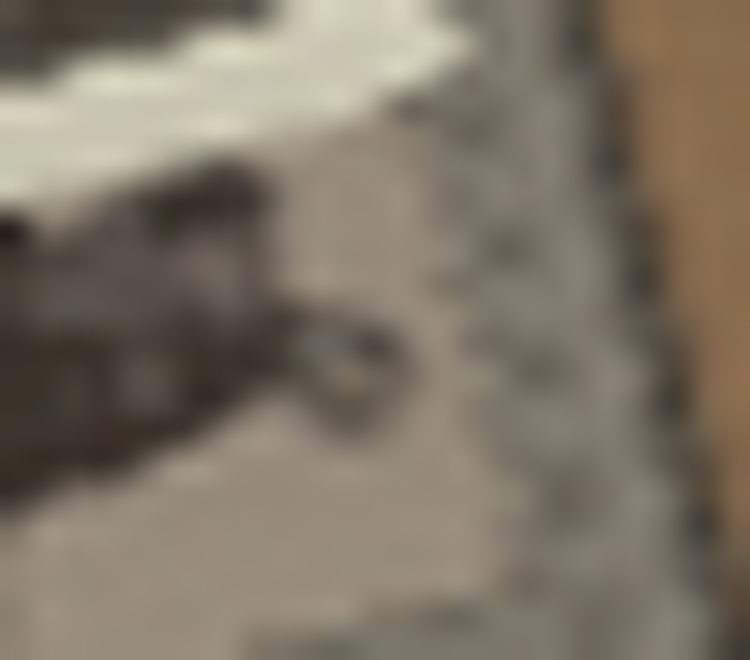

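Call:
jog_arm(steps=[{"x":0.001,"y":0,"z":0.008,"yaw":0,"hand":255},{"x":0,"y":0,"z":0.006,"yaw":0,"hand":255},{"x":0,"y":0,"z":0,"yaw":0,"hand":255},{"x":0,"y":0,"z":0,"yaw":0,"hand":255}])

```text
time: 11.6
tcp_pos: [0.5724, 0.1584, 0.0472]
ee_rot: [0.358, -3.121, -0.0]
contact_force: [1.8, 0.2, -1.3]
width: 0.0147
```

Call:
jog_arm(steps=[{"x":0,"y":0,"z":0.004,"yaw":0,"hand":255},{"x":0,"y":0,"z":0,"yaw":0,"hand":255},{"x":0,"y":0,"z":0,"yaw":0,"hand":255}])

```text
time: 11.9
tcp_pos: [0.5731, 0.1588, 0.0433]
ee_rot: [-0.358, 3.12, 0.002]
contact_force: [4.9, 2.7, -4.6]
width: 0.0149
```

Call:
jog_arm(steps=[{"x":0,"y":0,"z":0.004,"yaw":0,"hand":255},{"x":0,"y":0,"z":0,"yaw":0,"hand":255},{"x":0,"y":0,"z":0,"yaw":0,"hand":255}])

```text
time: 12.2
tcp_pos: [0.5734, 0.1587, 0.0392]
ee_rot: [-0.358, 3.119, 0.001]
contact_force: [5.8, 3.8, -4.2]
width: 0.0147
```

Call:
jog_arm(steps=[{"x":-0.002,"y":0.0008,"z":0,"yaw":0,"hand":255},{"x":0,"y":0,"z":0,"yaw":0,"hand":255},{"x":0,"y":0,"z":0,"yaw":0,"hand":255}])

```text
time: 12.5
tcp_pos: [0.5737, 0.159, 0.039]
ee_rot: [0.357, -3.12, 0.001]
contact_force: [2.1, 0.9, -1.7]
width: 0.0145
```

Call:
jog_arm(steps=[{"x":-0.001,"y":0,"z":0.004,"yaw":0,"hand":255},{"x":0,"y":0,"z":0.003,"yaw":0,"hand":255},{"x":0,"y":0,"z":0,"yaw":0,"hand":255},{"x":0,"y":0,"z":0,"yaw":0,"hand":255}])

```text
time: 12.9
tcp_pos: [0.5746, 0.1594, 0.0319]
ee_rot: [0.357, -3.12, 0.0]
contact_force: [-0.1, 0.1, -0.9]
width: 0.0146
```

Call:
jog_arm(steps=[{"x":0,"y":0,"z":0.003,"yaw":0,"hand":255},{"x":0,"y":0,"z":0,"yaw":0,"hand":255},{"x":0,"y":0,"z":0,"yaw":0,"hand":255}])

```text
time: 13.2
tcp_pos: [0.575, 0.1596, 0.0292]
ee_rot: [0.358, -3.121, 0.0]
contact_force: [0.2, -0.1, -1.9]
width: 0.0153
```

Call:
jog_arm(steps=[{"x":0,"y":0,"z":0.002,"yaw":0,"hand":255},{"x":0,"y":0,"z":0,"yaw":0,"hand":255},{"x":0,"y":0,"z":0,"yaw":0,"hand":255}])

```text
time: 13.5
tcp_pos: [0.575, 0.1596, 0.0272]
ee_rot: [0.358, -3.121, 0.0]
contact_force: [0.5, 0.6, -1.5]
width: 0.0147
```

Call:
jog_arm(steps=[{"x":0,"y":0,"z":0.0015,"yaw":0,"hand":255},{"x":0,"y":0,"z":0,"yaw":0,"hand":255},{"x":0,"y":0,"z":0,"yaw":0,"hand":255}])

```text
time: 13.8
tcp_pos: [0.5754, 0.1597, 0.0266]
ee_rot: [-0.358, 3.121, 0.0]
contact_force: [-2.7, -0.3, 4.8]
width: 0.0149
```

```bash
python3 -c "
from h import *
s=camera('side');c=camera('top')
crop(s,190,150,270,215,9,'s13.png');crop(c,170,190,250,255,9,'t13.png')
"
```

```text
(no output)
```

View pics/t13.png

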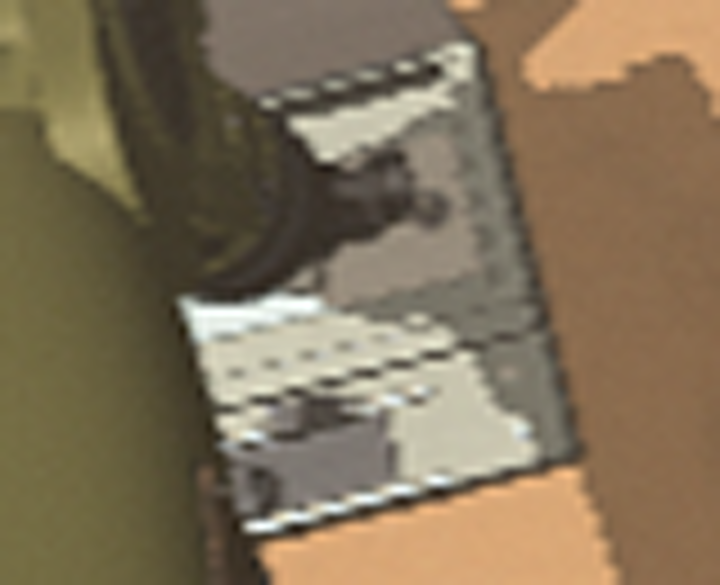

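View pics/s13.png

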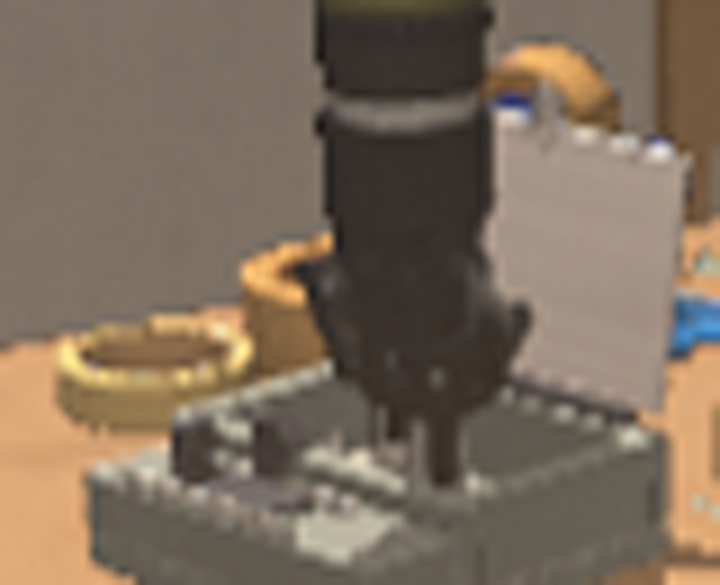

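Call:
jog_arm(steps=[{"x":0,"y":0,"z":0,"yaw":0,"hand":170},{"x":0,"y":0,"z":0,"yaw":0,"hand":170},{"x":0,"y":0,"z":0,"yaw":0,"hand":170},{"x":0,"y":0,"z":-0.02,"yaw":0,"hand":170},{"x":0,"y":0,"z":-0.03,"yaw":0,"hand":170}])

```text
time: 14.4
tcp_pos: [0.5733, 0.1591, 0.0743]
ee_rot: [0.357, -3.117, 0.001]
contact_force: [0.4, 0.3, -0.8]
width: 0.0286
```

Call:
jog_arm(steps=[{"x":0,"y":0,"z":-0.04,"yaw":0,"hand":255},{"x":0,"y":0,"z":-0.05,"yaw":0,"hand":255},{"x":0,"y":0,"z":-0.05,"yaw":0,"hand":255},{"x":0,"y":0,"z":-0.05,"yaw":0,"hand":255},{"x":0,"y":0,"z":0,"yaw":0,"hand":255}])

```text
time: 14.9
tcp_pos: [0.5788, 0.1606, 0.274]
ee_rot: [-0.356, 3.109, 0.003]
contact_force: [0.7, 0.4, 0.3]
width: 0.0
```

```bash
python3 -c "
from h import *
s=camera('side');c=camera('top')
crop(s,180,80,320,230,4,'s14.png');crop(c,170,170,250,255,7,'t14.png')
S=get_state();print(S['tcp_pos'],w2own(P,S['tcp_pos']),S['joints'])
"
```

```text
[0.57614607 0.15991938 0.26745139] [ 25.80038725   2.11788769 267.45139449] [2.70750702e-01 2.95824254e-01 1.07640097e-02 1.28226763e+00
 1.54382757e-06 4.24978507e-02]
```

View pics/s14.png

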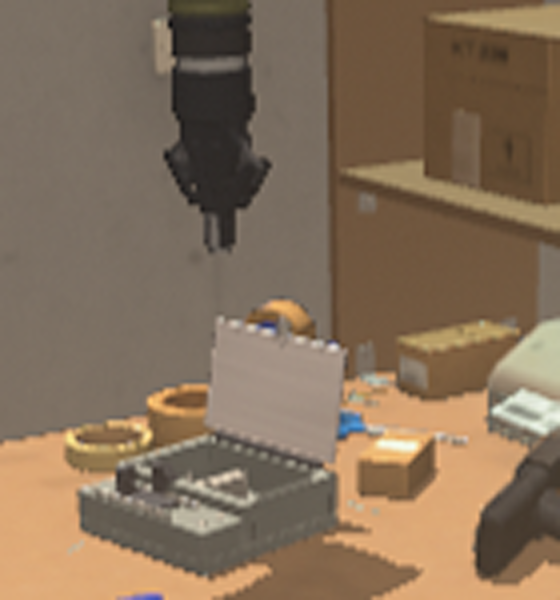

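View pics/t14.png

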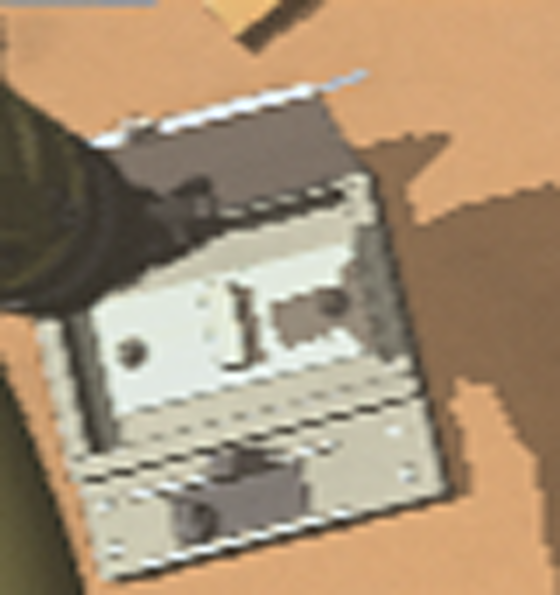

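```bash
python3 -c "
from h import *
c=camera('top');s=camera('side')
print('top cam',ray(c,0,0)[0])
for z in(0,.2,.4,.6,.8):print(z,plane(c,200,168,z).round(3),proj(s,plane(c,200,168,z)).round(0))
print('tcp now',get_state()['tcp_pos'])
for o in((140,20,0),(95,0,0),(107,0,180)):
  X=own2w(P,o);print(o,X,np.hypot(X[0],X[1]),proj(s,X),proj(c,X))
for p in((203,171),(265,200),(270,192)):print(p,plane(c,*p,.04),plane(s,*p,.0))
cv2.imwrite('pics/top15.png',c['image']);cv2.imwrite('pics/side15.png',s['image'])
"
```

```text
top cam [ 0.40041477 -0.15690371  1.60785711]
0 [0.765 0.177 0.   ] [273. 200.]
0.2 [0.72  0.135 0.2  ] [269. 157.]
0.4 [0.674 0.094 0.4  ] [265. 108.]
0.6 [0.629 0.052 0.6  ] [259.  52.]
0.8 [0.584 0.011 0.8  ] [253. -13.]
tcp now [0.5744896  0.1594267  0.26450894]
(140, 20, 0) [0.68330507 0.2032584  0.        ] 0.7128953607549996 [253.58917804 201.48345658] [192.77121362 189.39464344]
(95, 0, 0) [0.64401992 0.17356536 0.        ] 0.6669981925879169 [249.1449001  205.34642594] [200.5144868  199.58009988]
(107, 0, 180) [0.65570665 0.1762894  0.18      ] 0.6789912797979974 [250.17965026 162.11549331] [188.82062974 188.26056899]
(203, 171) [0.74450068 0.15708186 0.04      ] [0.70964355 0.74371535 0.        ]
(265, 200) [ 0.63265175 -0.07121142  0.04      ] [0.73255335 0.19169898 0.        ]
(270, 192) [ 0.66191903 -0.08976517  0.04      ] [0.80749791 0.26813725 0.        ]
```

View pics/side15.png

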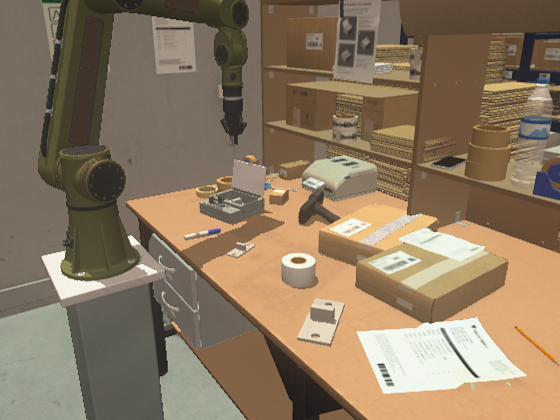

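View pics/top15.png

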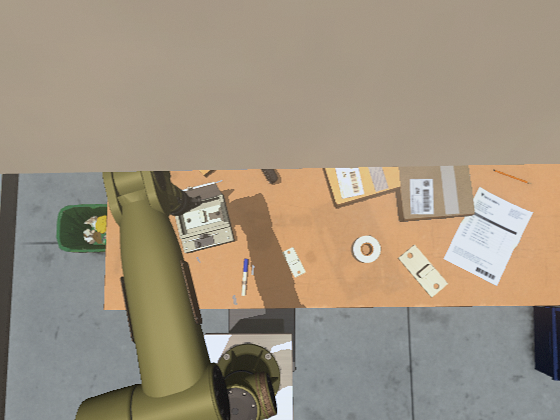

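```bash
python3 -c "
from h import *
c=camera('top');s=camera('side')
print('side cam',ray(s,0,0)[0])
for p in((262,178),(250,170),(330,170),(400,196),(415,200),(128,205)):print(p,plane(s,*p,0).round(3))
for X in((.576,.16,.65),(.576,.16,.75)):print(proj(c,X),proj(s,X))
for z in(.5,.7,.9,1.1):print(z,plane(s,405,20,z).round(3),plane(s,550,40,z).round(3))
"
```

```text
side cam [-0.28508115 -1.42176273  0.67804992]
(262, 178) [0.891 0.468 0.   ]
(250, 170) [0.916 0.622 0.   ]
(330, 170) [1.249 0.387 0.   ]
(400, 196) [ 1.235 -0.094  0.   ]
(415, 200) [ 1.248 -0.165  0.   ]
(128, 205) [0.233 0.462 0.   ]
[147.64029005 187.04526789] [229.85390613  37.06143114]
[131.64526643 178.38958226] [228.71185242   6.26913116]
0.5 [-11.656 -11.752   0.5  ] [6.212 2.051 0.5  ]
0.7 [ 1.117 -0.148  0.7  ] [-1.086 -1.85   0.7  ]
0.9 [13.889 11.455  0.9  ] [-8.384 -5.751  0.9  ]
1.1 [26.661 23.059  1.1  ] [-15.683  -9.652   1.1  ]
```

```bash
python3 -c "
from h import *
s=camera('side');crop(s,200,0,560,200,2.2,'s16.png')
c=camera('top');crop(c,90,150,270,270,4.4,'t16.png')"
```

```text
(no output)
```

View pics/s16.png

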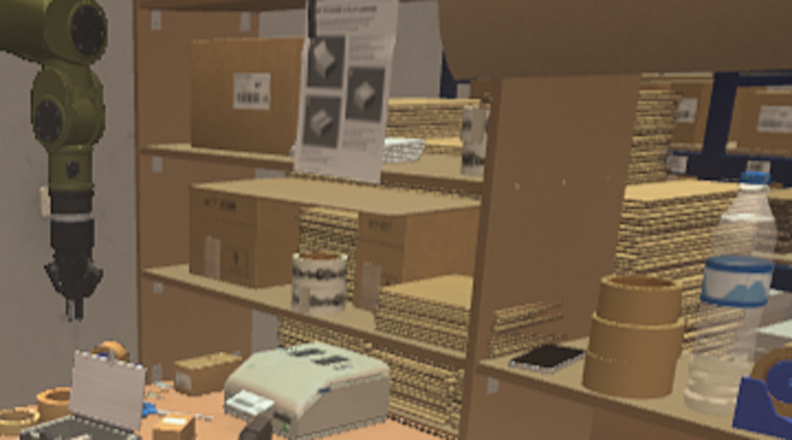

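View pics/t16.png

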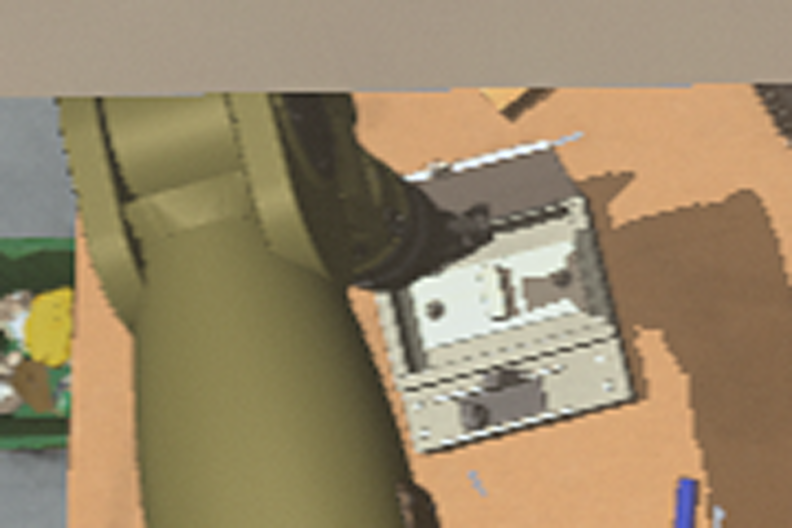

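Call:
jog_arm(steps=[{"x":0,"y":0.028,"z":0.02,"yaw":0,"hand":255},{"x":-0.03,"y":0,"z":0.015,"yaw":0,"hand":255},{"x":-0.03,"y":0,"z":0,"yaw":0,"hand":255},{"x":-0.03,"y":0,"z":0,"yaw":0,"hand":255},{"x":-0.03,"y":0,"z":0,"yaw":0,"hand":255}])

```text
time: 15.8
tcp_pos: [0.6862, 0.2143, 0.2295]
ee_rot: [0.358, -3.119, 0.001]
contact_force: [0.6, -0.3, -0.2]
width: -0.0
```

Call:
jog_arm(steps=[{"x":0,"y":0,"z":0,"yaw":0,"hand":255},{"x":0,"y":0,"z":0,"yaw":0,"hand":255}])

```text
time: 16.0
tcp_pos: [0.6853, 0.2139, 0.229]
ee_rot: [0.357, -3.118, 0.001]
contact_force: [0.1, -0.1, 0.1]
width: 0.0002
```

```bash
python3 -c "
from h import *
s=camera('side');crop(s,180,60,320,230,4,'s17.png')
go(own2w(P,(142,30,150)),P[2]);print(w2own(P,get_state()['tcp_pos']))
"
```

```text
yaw -0.0008 shift [0.0019 0.0001 0.0797] tcp [0.6848 0.2138 0.2297] F [0.2 0.1 0.1] t 16.05 w 0.0002
[143.869153    29.92275266 229.69572693]
```

View pics/s17.png

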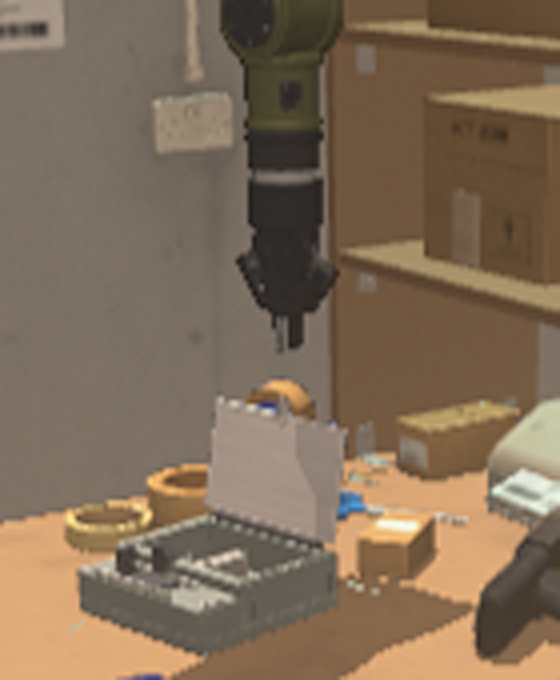

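Call:
jog_arm(steps=[{"x":0,"y":0,"z":0.033,"yaw":0,"hand":255},{"x":0,"y":0,"z":0.033,"yaw":0,"hand":255},{"x":0,"y":0,"z":0,"yaw":0,"hand":255},{"x":0,"y":0,"z":0,"yaw":0,"hand":255},{"x":0.01,"y":0,"z":0,"yaw":0,"hand":255}])

```text
time: 16.55
tcp_pos: [0.6772, 0.2122, 0.1673]
ee_rot: [-0.357, 3.118, 0.001]
contact_force: [0.4, -0.1, -0.6]
width: 0.0004
```

Call:
jog_arm(steps=[{"x":0.012,"y":0,"z":0,"yaw":0,"hand":255},{"x":0.012,"y":0,"z":0,"yaw":0,"hand":255},{"x":0.012,"y":0,"z":0,"yaw":0,"hand":255},{"x":0,"y":0,"z":0,"yaw":0,"hand":255},{"x":0,"y":0,"z":0,"yaw":0,"hand":255}])

```text
time: 17.05
tcp_pos: [0.6422, 0.2041, 0.1674]
ee_rot: [-0.357, 3.117, 0.001]
contact_force: [0.8, 0.6, -0.5]
width: 0.0
```

```bash
python3 -c "
from h import *
s=camera('side');crop(s,180,80,320,230,4,'s18.png')
go(own2w(P,(97,30,167)),P[2]);print(w2own(P,get_state()['tcp_pos']))
"
```

```text
yaw -0.0008 shift [ 0.0031 -0.0001 -0.0003] tcp [0.6422 0.204  0.1667] F [1.2 0.7 0.8] t 17.1 w -0.0
[100.14098114  30.10348975 166.70842165]
```

View pics/s18.png

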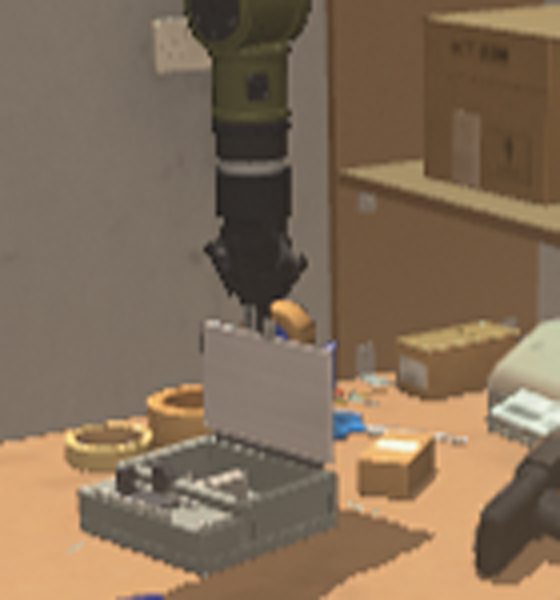

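Call:
jog_arm(steps=[{"x":0.015,"y":0,"z":0.001,"yaw":0,"hand":255},{"x":0.015,"y":0,"z":0.002,"yaw":0,"hand":255},{"x":0.013,"y":0,"z":0.004,"yaw":0,"hand":255},{"x":0.013,"y":0,"z":0.006,"yaw":0,"hand":255},{"x":0,"y":0,"z":0,"yaw":0,"hand":255}])

```text
time: 17.6
tcp_pos: [0.5855, 0.1907, 0.1517]
ee_rot: [0.358, -3.12, 0.001]
contact_force: [0.8, 0.1, 0.3]
width: 0.0001
```

Call:
jog_arm(steps=[{"x":0.011,"y":0,"z":0.008,"yaw":0,"hand":255},{"x":0.011,"y":0,"z":0.008,"yaw":0,"hand":255},{"x":0,"y":0,"z":0,"yaw":0,"hand":255},{"x":0,"y":0,"z":0,"yaw":0,"hand":255}])

```text
time: 18.0
tcp_pos: [0.5659, 0.1863, 0.1364]
ee_rot: [-0.358, 3.12, 0.0]
contact_force: [-0.1, -0.4, 1.5]
width: -0.0003
```

```bash
python3 -c "
from h import *
s=camera('side');crop(s,180,80,320,230,4,'s19.png')
go(own2w(P,(22,30,138)),P[2]);print(w2own(P,get_state()['tcp_pos']))
"
```

```text
yaw -0.0008 shift [-0.     -0.0001 -0.0015] tcp [0.5661 0.1864 0.1365] F [ 0.6 -0.4  1.6] t 18.05 w 0.0004
[ 21.99183213  30.14731264 136.50821455]
```

View pics/s19.png

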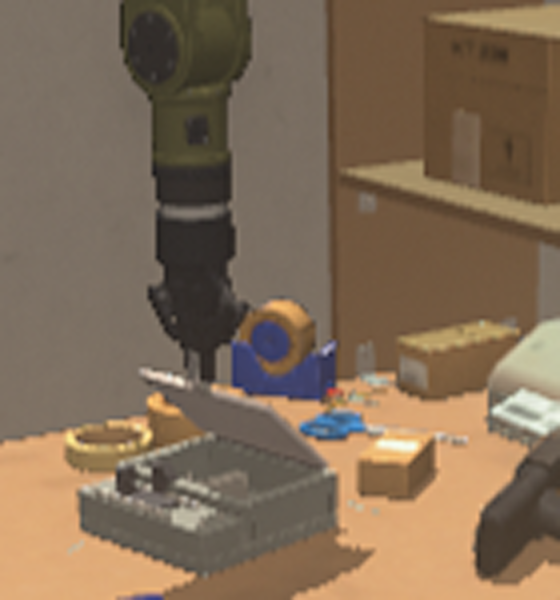

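Call:
jog_arm(steps=[{"x":0.009,"y":-0.005,"z":0.009,"yaw":0,"hand":255},{"x":0.008,"y":-0.005,"z":0.01,"yaw":0,"hand":255},{"x":0.006,"y":-0.005,"z":0.012,"yaw":0,"hand":255},{"x":0.006,"y":-0.005,"z":0.012,"yaw":0,"hand":255},{"x":0,"y":0,"z":0,"yaw":0,"hand":255}])

```text
time: 18.55
tcp_pos: [0.5408, 0.1594, 0.092]
ee_rot: [0.357, -3.12, 0.001]
contact_force: [-0.4, -0.7, 1.5]
width: 0.0001
```

Call:
jog_arm(steps=[{"x":0.003,"y":0,"z":0.01,"yaw":0,"hand":255},{"x":0,"y":0,"z":0,"yaw":0,"hand":255},{"x":0,"y":0,"z":0,"yaw":0,"hand":255}])

```text
time: 18.85
tcp_pos: [0.5385, 0.1594, 0.0829]
ee_rot: [-0.358, 3.121, -0.0]
contact_force: [0.0, -0.2, 1.7]
width: -0.0002
```

```bash
python3 -c "
from h import *
s=camera('side');crop(s,180,100,320,230,5,'s20.png')
go(own2w(P,(-10,10,65)),P[2]);print(w2own(P,get_state()['tcp_pos']))
"
```

```text
yaw -0.0007 shift [-0.0009 -0.0002  0.0181] tcp [0.5385 0.1594 0.0831] F [-0.6 -0.3  2.3] t 18.9 w 0.0002
[-10.94654319  10.18522408  83.08031545]
```

View pics/s20.png

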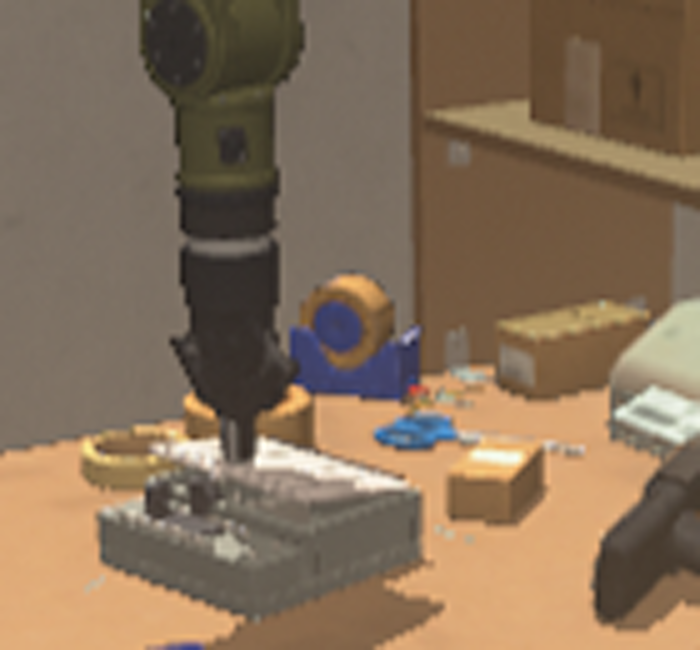

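Call:
jog_arm(steps=[{"x":0.004,"y":0,"z":0.005,"yaw":0,"hand":255},{"x":0,"y":0,"z":0.005,"yaw":0,"hand":255},{"x":0,"y":0,"z":0,"yaw":0,"hand":255}])

```text
time: 19.2
tcp_pos: [0.5357, 0.1589, 0.0742]
ee_rot: [-0.357, 3.118, 0.001]
contact_force: [1.5, 0.1, 7.0]
width: -0.0002
```

Call:
jog_arm(steps=[{"x":0,"y":0,"z":0.004,"yaw":0,"hand":255},{"x":0,"y":0,"z":0,"yaw":0,"hand":255},{"x":0,"y":0,"z":0,"yaw":0,"hand":255}])

```text
time: 19.5
tcp_pos: [0.5337, 0.1583, 0.0684]
ee_rot: [0.358, -3.12, -0.0]
contact_force: [0.3, 0.4, 0.2]
width: 0.0
```

Call:
jog_arm(steps=[{"x":0,"y":0,"z":0.003,"yaw":0,"hand":255},{"x":0,"y":0,"z":0,"yaw":0,"hand":255},{"x":0,"y":0,"z":0,"yaw":0,"hand":255}])

```text
time: 19.8
tcp_pos: [0.5338, 0.1583, 0.0655]
ee_rot: [0.358, -3.12, -0.0]
contact_force: [-0.9, 0.3, 1.7]
width: 0.0001
```

Call:
jog_arm(steps=[{"x":0,"y":0,"z":0.002,"yaw":0,"hand":255},{"x":0,"y":0,"z":0,"yaw":0,"hand":255},{"x":0,"y":0,"z":0,"yaw":0,"hand":255}])

```text
time: 20.1
tcp_pos: [0.5341, 0.1584, 0.0643]
ee_rot: [0.358, -3.121, -0.0]
contact_force: [-4.2, -1.5, 7.7]
width: -0.0001
```

Call:
jog_arm(steps=[{"x":0,"y":0,"z":0.001,"yaw":0,"hand":255},{"x":0,"y":0,"z":0,"yaw":0,"hand":255}])

```text
time: 20.3
tcp_pos: [0.5341, 0.1584, 0.0637]
ee_rot: [0.358, -3.121, -0.0]
contact_force: [-4.3, -0.5, 10.8]
width: 0.0
```

Contact firm at z ≈ 64 mm. Now lift away and check.

Call:
jog_arm(steps=[{"x":0,"y":0,"z":-0.01,"yaw":0,"hand":255},{"x":0,"y":0,"z":-0.03,"yaw":0,"hand":255},{"x":0,"y":0,"z":-0.04,"yaw":0,"hand":255},{"x":0,"y":0,"z":-0.05,"yaw":0,"hand":255},{"x":0,"y":-0.05,"z":-0.03,"yaw":0,"hand":255}])

```text
time: 20.8
tcp_pos: [0.5454, 0.1199, 0.223]
ee_rot: [-0.366, 3.115, 0.004]
contact_force: [1.9, -0.0, -0.2]
width: 0.0001
```

Call:
jog_arm(steps=[{"x":0,"y":-0.05,"z":0,"yaw":0,"hand":255},{"x":0,"y":-0.05,"z":0,"yaw":0,"hand":255},{"x":0,"y":-0.05,"z":0,"yaw":0,"hand":255},{"x":0,"y":-0.05,"z":0,"yaw":0,"hand":255},{"x":0,"y":0,"z":0,"yaw":0,"hand":255}])

```text
time: 21.3
tcp_pos: [0.5903, -0.084, 0.2185]
ee_rot: [-0.347, 3.122, -0.004]
contact_force: [0.6, 0.3, 0.6]
width: 0.0
```

```bash
python3 -c "
from h import *
s=camera('side');c=camera('top')
crop(s,190,165,310,250,6,'s21.png');crop(c,165,180,325,300,5,'t21.png')
print(get_state()['time'],get_state()['contact_force'])
for p,z in(((188.3,248),.0775),):print(proj(s,own2w(P,(-73,35,77.5))),proj(c,own2w(P,(-73,35,77.5))))
"
```

```text
21.4 [-0.23393403  0.40559769  0.43385651]
[210.84552909 195.50399265] [196.76376101 244.37388105]
```

View pics/s21.png

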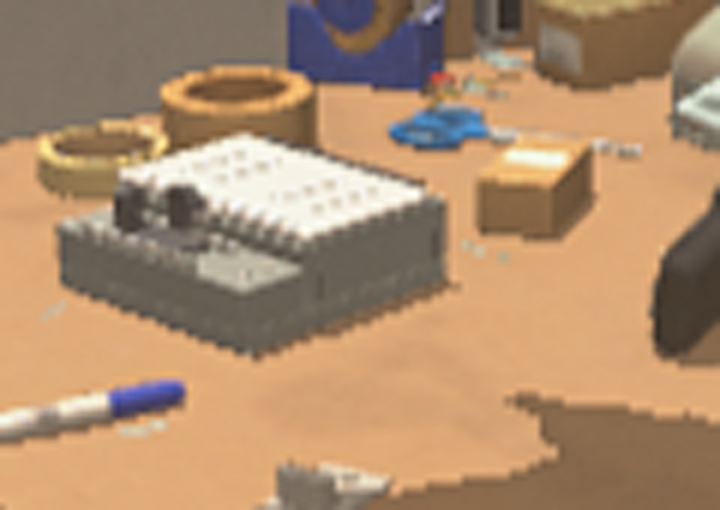

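View pics/t21.png

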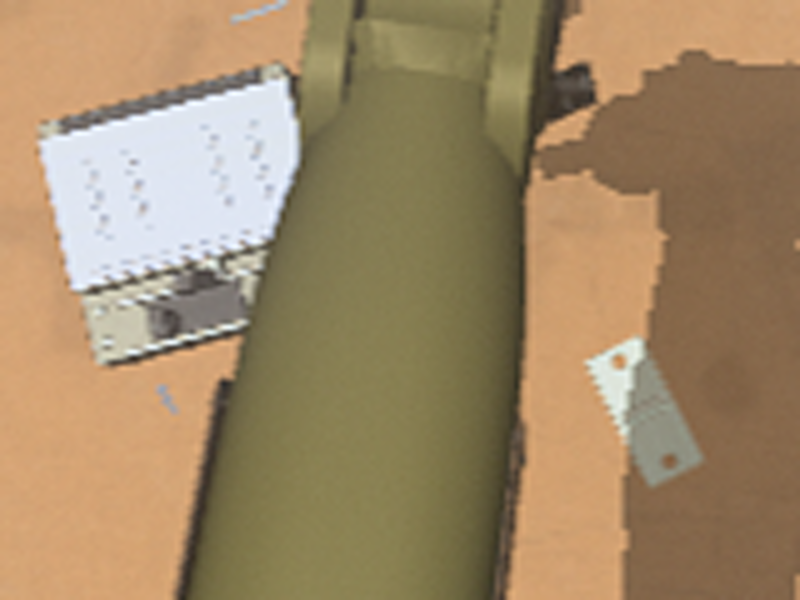

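```bash
python3 -c "
from h import *
a=cv2.imread('pics/side0.png');s=camera('side')['image']
d=cv2.absdiff(a,s).max(2)[180:226,195:266];print(d.max(),d.mean(),(d>40).sum())
a=cv2.imread('pics/top0.png');s=camera('top')['image']
d=cv2.absdiff(a,s).max(2)[190:256,168:212];print(d.max(),d.mean(),(d>40).sum())
from rig import hand_in
print(hand_in())
"
```

```text
9 4.902327005511329 0
106 8.78271349862259 5
the job is handed in; nothing more can be done
None
```

The job is done and handed in at about 21.5 s of the 72 s allowed.

- **Cover open:** I pushed the latch fin left to its stop with the closed fingertips, and the cover sprang fully open.
- **Plate seated:** I gripped the middle-sized plate by its rib and threaded it over the pins. One small sideways correction was needed when the force showed a pin rubbing. It touched the floor at a tool height of 26.6 mm, exactly the height worked out for a seated plate. After release, the top picture showed both pins through the holes.
- **Cover shut:** I swung the cover over from behind and pressed it down. The force reached about 7 N, dropped to nearly nothing as the latch gave way, then rose to 11 N against the shut cover.

**Last checks:** after lifting clear, the cover and latch looked as at the start. In the side view they matched the first picture, with no pixel off by more than 9 grey levels. In the top view 5 pixels differed by more than 40 levels; I did not look into those, and the arm stands close to the right of that area. The robot is clear of everything, with contact force under 1 N. I kept the arm clear of the tape and carton, but did not measure their positions again at the end. The plate was not visible after the cover shut, so its final position rests on the picture taken before closing.

**Disagreement:** the two cameras placed the press about 4 to 7 mm apart. I relied mainly on the top view and on contact force.

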